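# Empty the discard tray of a cartridge reader into the flap bin

### The arm

A 7-joint arm with a two-finger parallel gripper is mounted at the origin on a cart in front of the work surface, level with it; the furniture and walls round the work are solid. World frame = base frame: x ahead of the robot, y to its left, z up, the work surface at z = 0. Lengths are in mm, angles in rad, forces in N, time in s.
With the tool pointing down it reaches from about 425 to 1025 mm from the base axis. Payload 9.4 kg.
Tool frame: the origin (TCP) lies midway between the tips of the shut fingers; the grasp point (between the pads) lies 19 mm behind it; z points along the fingers, x is the direction in which the jaws open and shut, and the axes are right-handed (so a half turn about z gives the same grasp; the last joint's range is limited). The gripper opens to 85 mm and grips with 20 to 120 N. Pads are 22 mm wide; open, the fingers measure 114 mm over their backs; the gripper's body (76 mm by 85 mm) begins 54 mm behind the grasp point. The pads swing forward as they close: fully open they stand 13 mm farther back than shut.
Start: joints at [1.27, 0.599, -0.003, 1.599, 0.002, 0.943, -0.08], TCP at [160.894, -706.921, 231.275] pointing down, gripper open.
Joint ranges: [-2.57, 2.57], [-0.35, 1.97], [-1.29, 1.29], [0.11, 2.56], [-1.05, 4.19], [0.11, 1.86], [-2.63, 2.63]. Speed limits (rad/s): [2.22, 2.22, 3.01, 3.01, 3.14, 3.14, 3.14].

### API

Orientations are given as a unit quaternion [x, y, z, w].
In Python, from station import sense, optics, ticket gives the robot as it stands.
- The arm moves only by the tool jog_arm, never from a script. Its argument "increments" is a list of rows, each a list of 2 entries, a list of its own where there are three numbers: the shift along the tool's x, y, z in m, then the turn about the tool's z in degrees. In form: [[[x, y, z], twist], ...]. A call has 1 to 10 rows; each row is the pose to reach, as a shift and turn from the pose commanded when the call began, along the tool's axes at that moment; what a row does not reach only later rows make up. A row lasts 1/12 s, in which the tool goes at most 41.7 mm and 7.16 degrees, less where a joint would pass 70% of its speed; a pose out of reach is approached as far as the arm can. A call with a gripper value outside its range is refused whole. "claw" is the closure, from 0 (fully open) to 1 (shut), set as the call begins (left out, the last holds). The fingers move at their own pace and stop on an object; "force" is the grip in N (left out, the last holds). Time passes only in rows, so rows that repeat a pose let the fingers close. It gives the time, the measured TCP pose, the force and the opening at its end, in the units of the state.
- sense(): the state, without advancing time (a new reading comes with each control period).
- optics.camera(name): name is "side" or "top"; returns (picture, depth): 420x560x3 uint8, blue, green, red; 420x560 float32, mm along the optical axis (not along the pixel's ray), 0 where there is no reading.
- optics.get_calibration(name): a dict with "fov_y" (degrees; the focal length in pixels is half the picture's height over the tangent of half this angle, whatever the lens; pixels are square), "cx", "cy" (the principal point, pixels), "D" ([k1, k2, p1, p2, k3] as OpenCV has them; the pictures are not rectified), "pose" (4x4, takes a point from camera to world coordinates). Camera axes: x right, y down, z forward; pixel columns grow to the right and rows downward; lengths in mm; the calibration is good to about 2 mm. A picture is of the moment at which its call begins. get_calibration takes no time and is no camera call.
- ticket.hand_in(): hands the job in, once; it reports no verdict.
Trained networks look in the newest picture that a camera, given by its name, has taken for a name from the list of things; names that differ only in an ending like _2 or _b are one class to them, and where a whole thing is asked for, a point or a joint stands for the part that bears it (a point fixed in the world has none). Each returns a list of dicts, best first, with "score" (0 to 1); they miss things now and then, are a little off and sometimes report something else, mostly with a low value. They report only what shows in the picture. A call takes as long as a camera call. They do not tell look-alikes from the thing itself.
- optics.outline_of(label, camera): "mask" (420x560 bool, what is visible of it).
- optics.spot_point(label, camera): "location" ([x, y, z] in mm, in the coordinates of the camera as it stood for that picture, good to about 4 mm: a listed point, or the origin of a listed thing).
The state is a dict: "t": time; "joint_positions": joint angles; "dq": joint speeds; "joint_torque": joint torques, N m; "ee_pos": TCP position; "tool_rot": TCP orientation; "force": force on the tool from outside, world axes, zero at the start; "moment": the same for the moment, N m; "finger_gap": opening from 0.0 (shut) to 1.0 (fully open).
Only numpy, scipy, OpenCV 4.12 (cv2) and the standard library are available. Lean on these libraries where they do the work, as an engineer would, in place of code of your own. Each camera call takes 0.05 s, during which the arm holds its last target.

### The job

Empty the cartridge reader's blue discard tray. Lift its handle end clear of the reader's lip and draw the tray out endwise, set it down level on the worktop with both used cartridges still in it and let go, because it swings on its handle; then take it again across its side walls, push the waste bin's flap open with the tray's open end and tip both cartridges in. Leave the empty tray standing level on the worktop and the flap shut, without disturbing the other things.

Things in the scene. Friction and masses are not known exactly. Their poses are not given: they have to be found in the camera images.
- reader: Cartridge reader, white top, grey lower part, fixed. Origin on the worktop; +x from its open front (lip, apron) to its back, z up. The tray lies in its bay on a floor 4 mm over the worktop, open end innermost (tray +x = reader +x, tray centre near x = 0). The housing, 106 mm high, 122 wide, roofs x = -16 to +127 mm; in front the bay is open above, with guide rails 16 mm high at y = +-31 mm.
- reader_crossbar (a point): Middle of a crossbar hidden under the reader's roof (x = 45 to 75 mm), 42 mm over the worktop: only 6 mm over the tray's walls. So the tray cannot be raised level: its handle end alone goes up, pivoting on its inner end; 15 mm clears the lip, 20 mm is the most while the inner end is still under the bar.
- reader_lip (a point): Middle of the top edge of the grey lip across the front of the reader's bay, 13 mm over the worktop (9 mm over the bay floor), 8 mm thick, right in front of the tray's handle end; axes as the reader's. Drawing the tray about 235 mm along the reader's -x frees its open end.
- tray_bar (a point): Middle of the tray's handle: a level steel bar 10 mm thick, 48 mm long, across the handle end between two blue posts 56 mm high. The point is on the bar's axis, 48 mm over the tray's underside, 97 mm from the tray's centre toward its -x; free for 28 mm below. Axes as the tray's (y along the bar). The tray can swing about the bar in the grip.
- tray_mid (a point): Centre of the blue discard tray, half-way up its walls (16 mm over its underside). 210 mm long (x), 56 wide outside (y), walls 3 thick and 32 high, floor 3 thick and slick: cartridges start to slide at 14 to 20 degrees. Handle end at -x with a 20 mm end wall; the +x end is open like a scoop, the walls 14 mm high over its last 30 mm. 0.14 kg.
- tray_nose (a point): Middle of the tray's open end: on the floor's edge, 105 mm from the tray's centre along its +x, 1.5 mm over the underside; axes as the tray's.
- tray: The same blue discard tray; origin at the centre of its underside, axes as tray_mid.
- cartridge_a_mid (a point): Centre of a used test cartridge, a flat white and clear plate 44 x 62 x 8 mm (10 mm over its red button), 22 g, lying lengthwise in the tray nearer the open end.
- cartridge_b_mid (a point): Centre of the other used test cartridge, same kind and size, lying lengthwise in the tray nearer the handle.
- bin: Hollow waste bin, yellow with white top part, 150 mm deep (x), 120 wide (y), 190 high, fixed. Origin under its centre on the worktop, +x from front to back. Its front is upright up to the sill, then slopes back to the top, which begins at x = -43 mm. In the slope is an opening 90 mm wide, 60 high, behind an orange flap. Inside means: cartridge centre within the walls, below 100 mm.
- bin_sill (a point): Middle of the lower edge (sill) of the bin's opening, at x = -75 mm of the bin, 116 mm over the worktop; axes as the bin's.
- bin_flap (a joint): Opening angle of the orange flap, rad: 0 shut, up to 1.3. It hangs from a hinge along the top of the opening (41 mm before the bin's centre, 178 mm up), is 69 mm long and 86 wide, swings inward when pushed from the front, and is shut by a spring (0.035 N m shut, 0.1 N m wide open: 1 to 2 N at its lower edge).
- timer: Lab timer, cream box 62 x 66 x 18 mm, a bystander; origin under its centre.
- cup: Specimen cup with red lid, 62 mm across, 69 mm high, a bystander; origin under its centre.
- strips: Strip canister with green cap, 42 x 37 x 113 mm, a bystander; origin under its centre.
- forceps: Steel forceps lying flat, 21 x 131 x 8 mm, a bystander; origin under its centre.
Mind the look-alikes: they are no part of the job. Of the things that look like the tray, the larger one is meant.

How it is judged (in metres and radians):
On the way, in this order (a step that is already met when the one before it is completed fails the run):
1. the tray is out of the reader, set down level on the worktop and let go, with both cartridges in it (height (world z) of tray_mid between 0.012 and 0.0185 m and angle between tray_mid's own z axis and vertical below 0.06 rad and horizontal distance between tray_mid and reader_lip above 0.085 m and horizontal distance between tray_mid and reader above 0.17 m and x of cartridge_a_mid in the frame of tray_mid between -0.105 and 0.105 m and y of cartridge_a_mid in the frame of tray_mid between -0.028 and 0.028 m and z of cartridge_a_mid in the frame of tray_mid between -0.016 and 0.012 m and x of cartridge_b_mid in the frame of tray_mid between -0.105 and 0.105 m and y of cartridge_b_mid in the frame of tray_mid between -0.028 and 0.028 m and z of cartridge_b_mid in the frame of tray_mid between -0.016 and 0.012 m and contact force between the fingers and tray below 0.1 N), for 0.2 s.
2. the tray, held across its walls and not by its bar, has pushed the flap open with its open end (value of joint bin_flap above 0.3 rad and x of tray_nose in the frame of bin between -0.072 and 0.073 m and y of tray_nose in the frame of bin between -0.045 and 0.045 m and z of tray_nose in the frame of bin below 0.18 m and contact force between the fingers and tray above 0.5 N and x of the grasp point in the frame of tray_mid above -0.085 m), for 0.1 s.
3. both cartridges are in the bin (x of cartridge_a_mid in the frame of bin between -0.073 and 0.073 m and y of cartridge_a_mid in the frame of bin between -0.058 and 0.058 m and z of cartridge_a_mid in the frame of bin between 0 and 0.1 m and x of cartridge_b_mid in the frame of bin between -0.073 and 0.073 m and y of cartridge_b_mid in the frame of bin between -0.058 and 0.058 m and z of cartridge_b_mid in the frame of bin between 0 and 0.1 m), for 0.2 s.
At the end, for the whole second after the job is handed in: Both cartridges lie inside the bin (centres within its walls, less than 100 mm over its foot); the tray stands on its underside on the worktop, outside the reader, within 2.5 mm of worktop height and 0.06 rad of level; the flap is shut to within 0.08 rad (all of step 3 and height (world z) of tray_mid between 0.012 and 0.0185 m and angle between tray_mid's own z axis and vertical below 0.06 rad and horizontal distance between tray_mid and reader_lip above 0.085 m and horizontal distance between tray_mid and reader above 0.17 m and value of joint bin_flap below 0.08 rad); the robot touches nothing.
It fails at once if the timer is moved by more than 25 mm (distance of timer from where it was at the start of the episode above 0.025 m).
It fails at once if the cup is moved by more than 25 mm (distance of cup from where it was at the start of the episode above 0.025 m).
It fails at once if the strips is moved by more than 25 mm (distance of strips from where it was at the start of the episode above 0.025 m).
It fails at once if the forceps is moved by more than 25 mm (distance of forceps from where it was at the start of the episode above 0.025 m).
It also fails if it takes over 59 s, if anything falls off the work surface, if the arm or the gripper's body presses on something with over 40 N, if the wrist force passes 120 N, or if a joint passes its speed limit or range.

## Working session

There is one attempt and no reset: what is moved stays moved. The work goes in short steps, Python scripts to look and compute and a tool call to move; the robot and the scene stay as the last step left them, time stands still between calls to the robot, and variables do not carry over. Pictures are saved under pics/ and viewed, and the job is handed in when it is done.

Besides the shell and the picture viewer there is one more tool, called after "Request:" as name(argument=value, ...), one argument or row to a line, values as JSON. jog_arm: Moves the arm, as the interface text tells. Its arguments: {"type":"object","properties":{"increments":{"type":"array"},"claw":{"type":"number"},"force":{"type":"number"}},"required":["increments"]}

```bash
ls -la; mkdir -p pics; cat > h.py <<'E'
import numpy as np, cv2
from station import sense, optics, ticket
from scipy.spatial.transform import Rotation as R
def cal(n):
    c=optics.get_calibration(n); f=210/np.tan(np.radians(c['fov_y'])/2)
    K=np.array([[f,0,c['cx']],[0,f,c['cy']],[0,0,1.]]); return K,np.array(c['D'],float),np.array(c['pose'])
def to_world(n,p):
    T=cal(n)[2]; return (T[:3,:3]@np.asarray(p,float).T).T+T[:3,3]
def px2w(n,uv,depth):
    K,D,T=cal(n); uv=np.asarray(uv,float).reshape(-1,1,2)
    q=cv2.undistortPoints(uv,K,D).reshape(-1,2); d=np.asarray(depth,float).reshape(-1,1)
    return to_world(n,np.hstack([q*d,d]))
def px_plane(n,uv,z):
    K,D,T=cal(n); q=cv2.undistortPoints(np.asarray(uv,float).reshape(-1,1,2),K,D).reshape(-1,2)
    r=(T[:3,:3]@np.hstack([q,np.ones((len(q),1))]).T).T; t=(z-T[2,3])/r[:,2:]; return T[:3,3]+t*r
def w2px(n,P):
    K,D,T=cal(n); Ti=np.linalg.inv(T); rv,_=cv2.Rodrigues(Ti[:3,:3])
    return cv2.projectPoints(np.asarray(P,float).reshape(-1,3),rv,Ti[:3,3],K,D)[0].reshape(-1,2)
def cloud(n,depth):
    h,w=depth.shape; u,v=np.meshgrid(np.arange(w),np.arange(h))
    return px2w(n,np.stack([u,v],-1).reshape(-1,2),depth.reshape(-1)).reshape(h,w,3)
E
python3 - <<'E'
from h import *
for n in ('side','top'):
    im,d=optics.camera(n); cv2.imwrite(f'pics/{n}0.png',im); np.save(f'pics/{n}0.npy',d)
    print(n,optics.get_calibration(n))
s=sense(); print(s)
E
```

```text
total 12
drwxr-xr-x  3 agent agent 4096 Dec  6 23:00 .
drwxr-xr-x 23 root  root  4096 Dec  6 23:00 ..
drwxr-xr-x  2 agent agent 4096 Dec  6 23:00 pics
side {'fov_y': 57.779093473240906, 'cx': 280.2376926124974, 'cy': 209.50692866851173, 'D': array([0.03535819, 0.        , 0.        , 0.        , 0.        ]), 'pose': array([[ 8.82744107e-01, -3.26456069e-01,  3.37919038e-01,
         2.10617739e+02],
       [-4.69844741e-01, -6.08790522e-01,  6.39233932e-01,
        -6.34277302e+02],
       [-2.95988886e-03, -7.23049470e-01, -6.90789913e-01,
         8.68163103e+02],
       [ 0.00000000e+00,  0.00000000e+00,  0.00000000e+00,
         1.00000000e+00]])}
top {'fov_y': 47.41416555711398, 'cx': 276.5191889917799, 'cy': 206.55309497042148, 'D': array([-0.16675247,  0.        ,  0.        ,  0.        ,  0.        ]), 'pose': array([[ 1.01949755e-02, -9.94404110e-01,  1.05150028e-01,
         4.40239550e+02],
       [-9.99924899e-01, -9.42297513e-03,  7.83608545e-03,
         3.57394514e+01],
       [-6.80140948e-03, -1.05222020e-01, -9.94425496e-01,
         1.31735485e+03],
       [ 0.00000000e+00,  0.00000000e+00,  0.00000000e+00,
         1.00000000e+00]])}
{'t': 0.1, 'joint_positions': array([ 1.27028542,  0.60010463, -0.0025233 ,  1.60006536,  0.00180921,
        0.94288945, -0.07978271]), 'dq': array([ 1.06968114e-03, -2.51151769e-03, -4.72865680e-04, -1.83800043e-03,
        3.97226112e-05,  1.09512323e-03,  1.05036447e-03]), 'joint_torque': array([ 5.52578626e-03, -7.77985668e+01,  1.56968929e+00, -2.58623725e+01,
        1.26259384e-02,  5.53099526e-03, -2.60799459e-05]), 'ee_pos': array([ 160.78878675, -706.50544941,  230.45508415]), 'tool_rot': array([ 7.81667916e-01, -6.23694423e-01, -6.17493083e-04, -3.94071887e-04]), 'force': array([ 1.05388733, -0.76809684, -0.13109175]), 'moment': array([-0.00946485,  0.03038041, -0.04195332]), 'finger_gap': 1.0004408736344017}
```

View pics/side0.png

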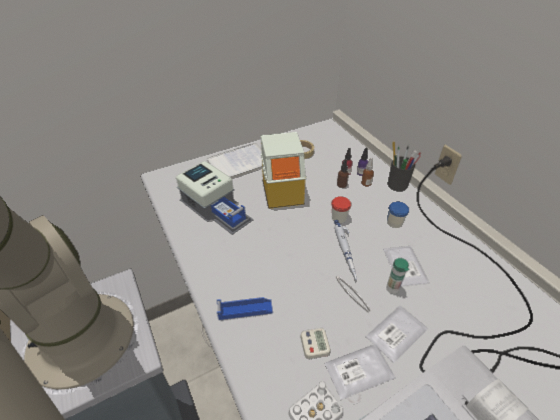

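View pics/top0.png

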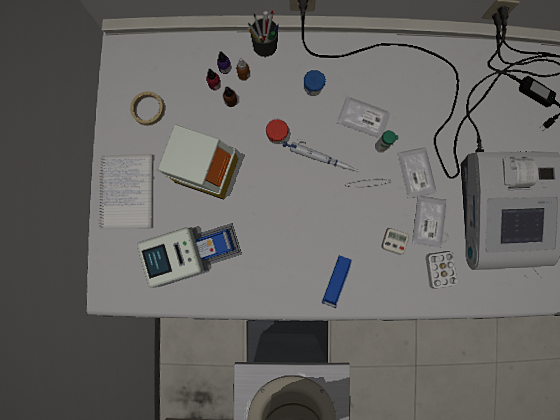

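The side view shows the reader at about (205,185) with the loaded tray at (230,212), and the bin with its orange flap at (285,170). An empty look-alike tray sits at (245,308). In the top view these are the reader (170,255), tray (217,243), bin (203,162) and look-alike (337,282). Next I'll run the detectors.

```bash
python3 - <<'E'
from h import *
for n in ('side','top'):
    optics.camera(n)
    for l in ['reader','reader_lip','reader_crossbar','tray_bar','tray_mid','tray_nose','tray','cartridge_a_mid','cartridge_b_mid','bin','bin_sill','timer','cup','strips','forceps']:
        for r in optics.spot_point(l,n)[:3]:
            w=to_world(n,r['location']); print(n,l,round(r['score'],2),w.round(1), w2px(n,w).round(0)[0])
print(sense()['t'])
E
```

```text
side reader 0.69 [ 4.578e+02  2.652e+02 -2.000e-01] [219. 209.]
side reader_lip 0.88 [489.5 164.4  13.3] [240. 223.]
side reader_crossbar 0.68 [490.8 160.7  13.7] [241. 223.]
side reader_crossbar 0.66 [434.1 325.5  41.3] [204. 192.]
side tray_bar 0.86 [319.5 -92.1  34.2] [218. 304.]
side tray_bar 0.84 [485.1 176.2  52.2] [236. 212.]
side tray_mid 0.81 [454.5 266.3  18.9] [217. 205.]
side tray_mid 0.7 [ 375.2 -120.8    4.9] [244. 310.]
side tray_nose 0.79 [ 4.439e+02 -1.414e+02  2.000e-01] [271. 306.]
side tray 0.79 [456.  262.8   6.5] [219. 209.]
side tray 0.64 [ 377.5 -121.9    3.1] [245. 310.]
side cartridge_b_mid 0.51 [468.2 241.6   7.5] [225. 211.]
side bin 0.93 [685.5 248.6  -2.2] [282. 191.]
side bin_sill 0.87 [658.3 172.4 118.6] [286. 179.]
side timer 0.6 [ 489.7 -283.3    1.4] [315. 344.]
side timer 0.16 [779.1  47.5   0.8] [337. 218.]
side cup 0.92 [785.4  48.1   1.1] [339. 217.]
side strips 0.95 [ 755.7 -254.     4.8] [394. 290.]
side forceps 0.71 [ 6.502e+02 -2.135e+02 -6.000e-01] [353. 295.]
side forceps 0.15 [657.1 171.2 117.2] [286. 180.]
top reader 0.57 [452.8 266.7   
[... 201 characters left out ...]
.5] [330. 303.]
top tray_mid 0.83 [452.6 268.9  23.7] [194. 251.]
top tray_mid 0.7 [ 377.  -119.    13.6] [337. 281.]
top tray_nose 0.84 [ 445.2 -143.3    0.8] [345. 256.]
top tray 0.92 [ 3.774e+02 -1.183e+02  1.000e-01] [336. 280.]
top tray 0.66 [454.6 272.9   3.2] [194. 251.]
top tray 0.24 [659.5 180.9 116.5] [224. 170.]
top cartridge_b_mid 0.83 [460.  248.7  11.5] [202. 249.]
top bin 0.7 [6.775e+02 2.432e+02 3.000e-01] [207. 171.]
top bin_sill 0.69 [659.8 177.2 115.4] [225. 170.]
top timer 0.69 [ 487.  -278.9    1.4] [393. 241.]
top cup 0.58 [781.5  50.8   1.4] [276. 135.]
top strips 0.79 [ 752.  -249.1   -2.3] [381. 147.]
top forceps 0.6 [ 6.454e+02 -2.090e+02  3.000e-01] [368. 184.]
1.7
```

```bash
python3 - <<'E'
from h import *
C={}
for n in ('side','top'):
    im=cv2.imread(f'pics/{n}0.png'); d=np.load(f'pics/{n}0.npy'); W=cloud(n,d); C[n]=(im,d,W); ok=d>0
    def rect(name,c,r,z0,z1):
        m=ok&(np.hypot(W[...,0]-c[0],W[...,1]-c[1])<r)&(W[...,2]>z0)&(W[...,2]<z1)
        p=W[m]; q=cv2.minAreaRect(p[:,:2].astype(np.float32))
        print(n,name,m.sum(),'c',np.round(q[0],1),'size',np.round(q[1],1),'ang',round(q[2],1),'z med',np.median(p[:,2]).round(1))
        return p
    rect('reader roof',(440,322),110,96,116)
    rect('bin top',(690,265),90,180,200)
    rect('table',(600,-100),60,-10,10)
    rect('cup top',(783,49),50,55,80)
    p=rect('bar+posts',(486,177),40,45,65)
    mm=ok&(W[...,2]<300); 
# zoom
im=C['top'][0]; cv2.imwrite('pics/z_top.png',cv2.resize(im[110:300,130:260],None,fx=4.2,fy=3.1*1.0 if 0 else 3.1,interpolation=cv2.INTER_CUBIC))
im=C['side'][0]; cv2.imwrite('pics/z_side.png',cv2.resize(im[125:265,165:325],None,fx=4.2,fy=4.2,interpolation=cv2.INTER_CUBIC))
E
```

```text
side reader roof 1170 c [437.9 317.4] size [123.1 146.1] ang 18.1 z med 107.0
side bin top 906 c [687.3 257.1] size [122.3 119.3] ang 71.4 z med 190.6
side table 1156 c [ 599.9 -100.3] size [117.4 119. ] ang 11.0 z med 1.0
side cup top 247 c [781.7  42.7] size [58.  58.7] ang 14.5 z med 69.2
side bar+posts 76 c [485.2 173.9] size [57.4 16.5] ang 20.8 z med 55.5
top reader roof 2596 c [435.9 320.6] size [122.  145.2] ang 18.2 z med 107.1
top bin top 2318 c [685.9 261. ] size [118.1 120.6] ang 72.0 z med 190.5
top table 1449 c [599.6 -99.7] size [118.2 117.5] ang 1.0 z med 0.5
top cup top 382 c [779.8  46.5] size [56.1 59.4] ang 0.0 z med 68.8
top bar+posts 89 c [483.  177.9] size [58.6 15.6] ang 18.8 z med 56.8
```

View pics/z_side.png

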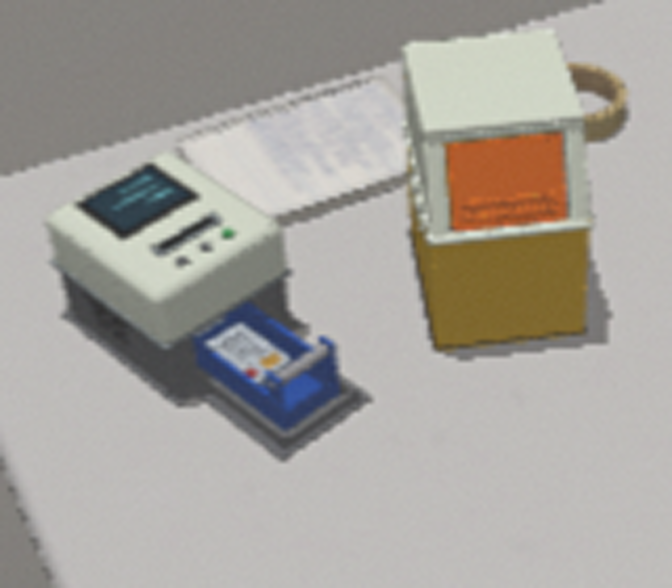

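View pics/z_top.png

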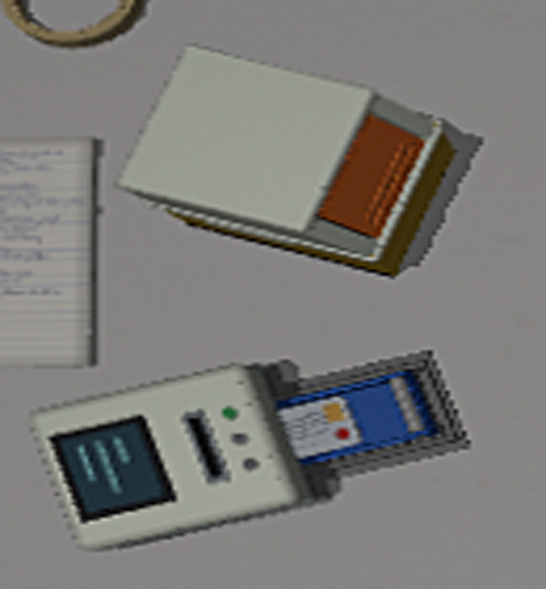

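The zoomed crops show the tray's bar at the open front of the reader, one cartridge visible (b, button toward the housing), and the bin flap shut. Roof and bin-top fits agree with the detectors: reader yaw 108.1°, bin yaw about 71.8°. Next I'll write a planner and move to above the bar.

```bash
cat >> h.py <<'E'
RD=np.array([454.3,266.6,0]); RY=108.1
BN=np.array([681.7,244.2,0]); BY=71.8
def fr(o,yaw,p): 
    a=np.radians(yaw); x,y,z=p; return o+np.array([x*np.cos(a)-y*np.sin(a),x*np.sin(a)+y*np.cos(a),z])
def rd(x,y=0,z=0): return fr(RD,RY,(x,y,z))
def bn(x,y=0,z=0): return fr(BN,BY,(x,y,z))
def inframe(o,yaw,p): return R.from_euler('z',-yaw,degrees=True).apply(np.asarray(p,float)-o)
def yaw_now(s): 
    M=R.from_quat(s['tool_rot']).as_matrix(); return np.degrees(np.arctan2(M[1,0],M[0,0]))
def plan(*targets):
    s=sense(); M=R.from_quat(s['tool_rot']).as_matrix(); y=yaw_now(s)
    print('t',round(s['t'],2),'tcp',s['ee_pos'].round(1),'yaw',round(y,2),'gap',round(s['finger_gap'],3),'F',s['force'].round(1),'M',s['moment'].round(2),'q',s['joint_positions'].round(2))
    for P,Y in targets:
        tw=-((Y-y+180)%360-180); sh=M.T@(np.asarray(P)-s['ee_pos'])
        print('->',np.round(P,1),Y,'shift m',(sh/1000).round(4),'twist',round(tw,2),'dist',np.linalg.norm(sh).round(0))
E
python3 - <<'E'
from h import *
plan(((500,-300,230),-71.9),(np.array([485,176,150.]),-71.9))
print(inframe(RD,RY,(485,176,0)), inframe(BN,BY,(659,175,116)))
E
```

```text
t 1.7 tcp [ 160.9 -706.9  231.3] yaw -77.17 gap 0.999 F [ 0.1 -0.2 -0.4] M [-0.01  0.02 -0.04] q [ 1.27  0.6  -0.    1.6   0.    0.94 -0.08]
-> [ 500 -300  230] -71.9 shift m [-0.3215 -0.421   0.0013] twist -5.27 dist 530.0
-> [485. 176. 150.] -71.9 shift m [-0.7889 -0.512   0.0812] twist -5.27 dist 944.0
[-95.65449168  -1.03354844   0.        ] [-7.28280686e+01 -4.92107914e-02  1.16000000e+02]
```

Request:
jog_arm(
  increments=[
    [[-0.024,-0.032,0],-1],
    [[-0.048,-0.064,0],-2],
    [[-0.072,-0.096,0],-3],
    [[-0.096,-0.128,0],-4],
    [[-0.12,-0.16,0],-5.27],
    [[-0.145,-0.192,0],-5.27],
    [[-0.17,-0.224,0],-5.27],
    [[-0.195,-0.256,0],-5.27],
    [[-0.22,-0.288,0],-5.27],
    [[-0.245,-0.32,0],-5.27],
  ],
  claw=0,
)

```text
t: 2.53
ee_pos: [419.5, -395.4, 231.5]
tool_rot: [0.809, -0.587, 0.0, 0.0]
force: [0.9, -0.1, -0.3]
finger_gap: 1.002
```

```bash
python3 - <<'E'
from h import *
plan(((500,-250,200),-71.9),(np.array([485,176,150.]),-71.9))
E
```

```text
t 2.53 tcp [ 419.5 -395.4  231.5] yaw -71.92 gap 1.002 F [ 0.9 -0.1 -0.3] M [-0.03 -0.05 -0.01] q [ 0.7   0.42 -0.05  1.94  0.03  0.78 -0.63]
-> [ 500 -250  200] -71.9 shift m [-0.1133 -0.1216  0.0315] twist -0.02 dist 169.0
-> [485. 176. 150.] -71.9 shift m [-0.5229 -0.2396  0.0814] twist -0.02 dist 581.0
```

Request:
jog_arm(
  increments=[
    [[-0.028,-0.03,0.008],0],
    [[-0.056,-0.061,0.016],0],
    [[-0.085,-0.091,0.024],0],
    [[-0.113,-0.122,0.032],0],
    [[-0.151,-0.133,0.035],0],
    [[-0.19,-0.144,0.04],0],
    [[-0.228,-0.155,0.045],0],
    [[-0.267,-0.166,0.05],0],
    [[-0.305,-0.177,0.055],0],
    [[-0.343,-0.188,0.06],0],
  ],
)

```text
t: 3.37
ee_pos: [490.5, -10.8, 171.3]
tool_rot: [0.809, -0.587, 0.0, -0.0]
force: [0.5, 0.3, 0.6]
finger_gap: 0.996
```

```bash
python3 - <<'E'
from h import *
plan((np.array([485,176,130.]),-71.9))
E
```

```text
t 3.37 tcp [490.5 -10.8 171.3] yaw -71.92 gap 0.996 F [0.5 0.3 0.6] M [-0.01 -0.03  0.01] q [-0.04  0.41 -0.07  2.18  0.05  0.55 -1.4 ]
-> [485. 176. 130.] -71.9 shift m [-0.1793 -0.0527  0.0413] twist -0.02 dist 191.0
```

Request:
jog_arm(
  increments=[
    [[-0.036,-0.01,0.008],0],
    [[-0.072,-0.02,0.016],0],
    [[-0.108,-0.031,0.024],0],
    [[-0.144,-0.042,0.032],0],
    [[-0.179,-0.053,0.041],0],
    [[-0.179,-0.053,0.041],0],
  ],
  claw=0.4,
)

```text
t: 3.87
ee_pos: [484.9, 182.6, 129.2]
tool_rot: [0.812, -0.583, -0.001, -0.002]
force: [0.6, 0.9, 0.3]
finger_gap: 0.599
```

```bash
python3 - <<'E'
from h import *
for n in ('top','side'):
    im,d=optics.camera(n)
    for l in ('tray_bar','tray_mid','reader_lip'):
        for r in optics.spot_point(l,n)[:2]: print(n,l,round(r['score'],2),to_world(n,r['location']).round(1))
    c=w2px(n,(485,176,52))[0].astype(int); k=im[max(c[1]-60,0):c[1]+60,c[0]-80:c[0]+80]; cv2.imwrite(f'pics/h1_{n}.png',cv2.resize(k,None,fx=4,fy=4,interpolation=cv2.INTER_CUBIC))
plan((np.array([485,176,33.]),-71.9))
E
```

```text
top tray_bar 0.96 [315.1 -97.2  33.1]
top tray_mid 0.95 [ 373.7 -119.1   13.8]
top reader_lip 0.94 [490.4 163.8  14.7]
side tray_bar 0.97 [486.6 175.5  51.7]
side tray_bar 0.69 [319.3 -93.4  33.6]
side tray_mid 0.69 [ 379.6 -123.4    9.7]
side tray_mid 0.6 [454.7 267.6  22.6]
side reader_lip 0.36 [466.7 243.5   6.9]
t 4.27 tcp [485.9 172.7 130.6] yaw -72.04 gap 0.599 F [-0.2  0.6 -0.2] M [-0.   -0.02 -0.  ] q [-0.43  0.5  -0.04  2.17  0.04  0.48 -1.75]
-> [485. 176.  33.] -71.9 shift m [-0.0035 -0.0002  0.0976] twist -0.14 dist 98.0
```

View pics/h1_side.png

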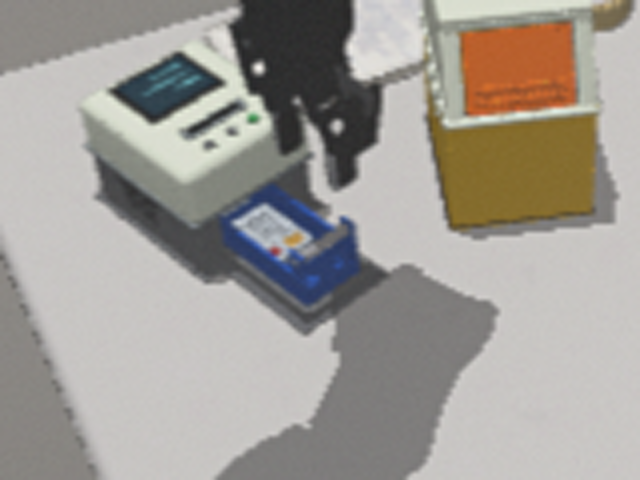

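Request:
jog_arm(
  increments=[
    [[-0.001,0,0.012],0],
    [[-0.002,0,0.024],0],
    [[-0.0035,0,0.036],0],
    [[-0.0035,0,0.048],0],
    [[-0.0035,0,0.052],0],
    [[-0.0035,0,0.052],0],
    [[-0.0035,0,0.052],0],
  ],
)

```text
t: 4.85
ee_pos: [484.6, 176.8, 78.5]
tool_rot: [0.809, -0.587, -0.0, 0.0]
force: [-0.1, -0.2, 1.1]
finger_gap: 0.6
```

```bash
python3 - <<'E'
from h import *
plan((np.array([485.3,176,33.]),-71.9))
E
```

```text
t 4.85 tcp [484.6 176.8  78.5] yaw -71.96 gap 0.6 F [-0.1 -0.2  1.1] M [ 0.02 -0.    0.01] q [-0.44  0.59 -0.03  2.2   0.05  0.35 -1.77]
-> [485.3 176.   33. ] -71.9 shift m [ 0.001  -0.0004  0.0455] twist -0.06 dist 46.0
```

Request:
jog_arm(
  increments=[
    [[0.001,0,0.01],0],
    [[0.001,0,0.02],0],
    [[0.001,0,0.03],0],
    [[0.001,0,0.039],0],
    [[0.001,0,0.0455],0],
    [[0.001,0,0.0455],0],
    [[0.001,0,0.0455],0],
    [[0.001,0,0.0455],0],
  ],
)

```text
t: 5.52
ee_pos: [484.7, 176.4, 32.7]
tool_rot: [0.81, -0.587, -0.0, 0.0]
force: [0.3, 0.2, -0.5]
finger_gap: 0.601
```

Request:
jog_arm(
  increments=[
    [[0,0,0],0],
    [[0,0,0],0],
    [[0,0,0],0],
    [[0,0,0],0],
    [[0,0,0],0],
    [[0,0,0],0],
    [[0,0,0],0],
    [[0,0,0],0],
  ],
  claw=1,
  force=30,
)

```text
t: 6.18
ee_pos: [484.9, 176.5, 33.1]
tool_rot: [0.81, -0.587, 0.0, -0.0]
force: [-1.1, -1.1, 6.7]
finger_gap: 0.103
```

```bash
python3 - <<'E'
from h import *
plan((rd(-97,0,33),-71.9))
im,d=optics.camera('side')
c=w2px('side',(485,176,52))[0].astype(int); k=im[c[1]-60:c[1]+60,c[0]-80:c[0]+80]; cv2.imwrite('pics/g1.png',cv2.resize(k,None,fx=4,fy=4,interpolation=cv2.INTER_CUBIC))
E
```

```text
t 6.18 tcp [484.9 176.5  33.1] yaw -71.91 gap 0.103 F [-1.1 -1.1  6.7] M [-0.05  0.12 -0.06] q [-0.44  0.67 -0.02  2.22  0.06  0.25 -1.77]
-> [484.4 174.4  33. ] -71.9 shift m [0.0018 0.0011 0.0001] twist -0.01 dist 2.0
```

View pics/g1.png

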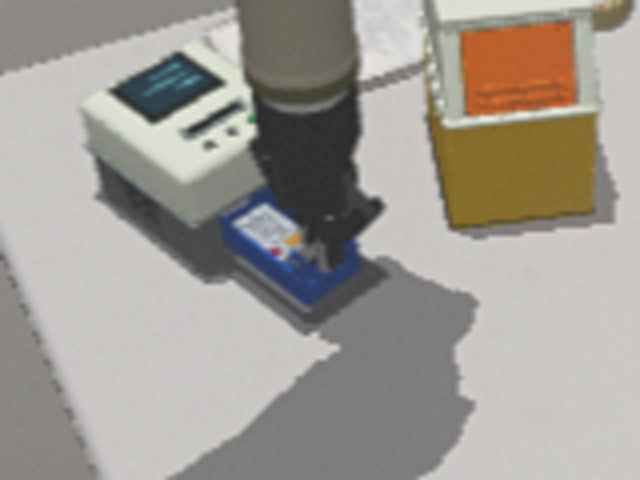

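The fingers have closed on the bar (crop pixel about (325,240)), and the gap of 8.8 mm fits a 10 mm bar. Next I'll lift the handle end by 17 mm.

Request:
jog_arm(
  increments=[
    [[0,0,-0.003],0],
    [[0,0,-0.006],0],
    [[0,0,-0.009],0],
    [[0,0,-0.012],0],
    [[0,0,-0.015],0],
    [[0,0,-0.017],0],
    [[0,0,-0.017],0],
    [[0,0,-0.017],0],
  ],
)

```text
t: 6.9
ee_pos: [484.8, 176.4, 49.9]
tool_rot: [0.809, -0.587, 0.0, -0.0]
force: [-0.2, -0.1, -1.8]
finger_gap: 0.103
```

```bash
python3 - <<'E'
from h import *
plan((rd(-97-235,-1,50),-71.9))
im,d=optics.camera('side')
c=w2px('side',(485,176,52))[0].astype(int); k=im[c[1]-60:c[1]+60,c[0]-80:c[0]+80]; cv2.imwrite('pics/g2.png',cv2.resize(k,None,fx=4,fy=4,interpolation=cv2.INTER_CUBIC))
for r in optics.spot_point('tray_bar','side')[:2]: print(round(r['score'],2),to_world('side',r['location']).round(1))
E
```

```text
t 6.9 tcp [484.8 176.4  49.9] yaw -71.91 gap 0.103 F [-0.2 -0.1 -1.8] M [-0.13 -0.07 -0.03] q [-0.44  0.64 -0.03  2.21  0.05  0.29 -1.77]
-> [558.4 -48.7  50. ] -71.9 shift m [ 2.368e-01 -1.000e-04 -1.000e-04] twist -0.01 dist 237.0
0.71 [455.8 263.1  31.3]
0.67 [319.1 -93.6  36.5]
```

View pics/g2.png

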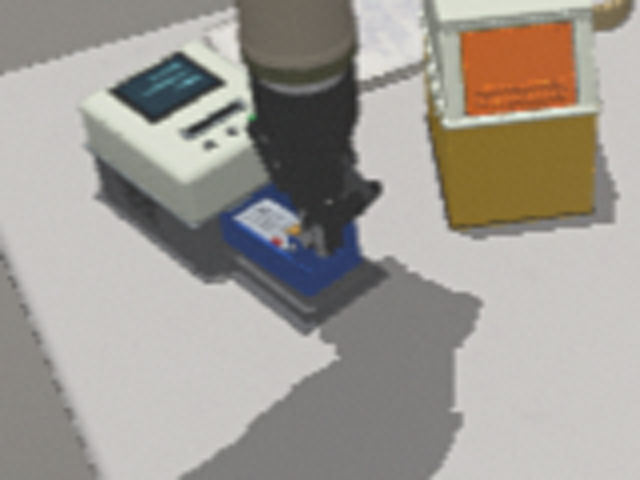

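The handle end now sits higher than the lip. Next I'll draw it out gently.

Request:
jog_arm(
  increments=[
    [[0.002,0,0],0],
    [[0.006,0,0],0],
    [[0.012,0,0],0],
    [[0.02,0,0],0],
    [[0.03,0,0],0],
    [[0.04,0,0],0],
    [[0.049,0,0],0],
    [[0.055,0,0],0],
    [[0.058,0,0],0],
    [[0.06,0,0],0],
  ],
)

```text
t: 7.83
ee_pos: [503.6, 118.6, 49.8]
tool_rot: [0.809, -0.588, -0.0, 0.0]
force: [-0.1, 0.1, -2.1]
finger_gap: 0.103
```

```bash
python3 - <<'E'
from h import *
plan((rd(-97-235,-1,50),-71.9))
im,d=optics.camera('side')
c=w2px('side',(500,130,52))[0].astype(int); k=im[c[1]-60:c[1]+60,c[0]-80:c[0]+80]; cv2.imwrite('pics/g3.png',cv2.resize(k,None,fx=4,fy=4,interpolation=cv2.INTER_CUBIC))
E
```

```text
t 7.83 tcp [503.6 118.6  49.8] yaw -71.97 gap 0.103 F [-0.1  0.1 -2.1] M [-0.13 -0.05 -0.01] q [-0.31  0.64 -0.04  2.21  0.09  0.29 -1.68]
-> [558.4 -48.7  50. ] -71.9 shift m [ 0.176  -0.0004 -0.0002] twist -0.07 dist 176.0
```

View pics/g3.png

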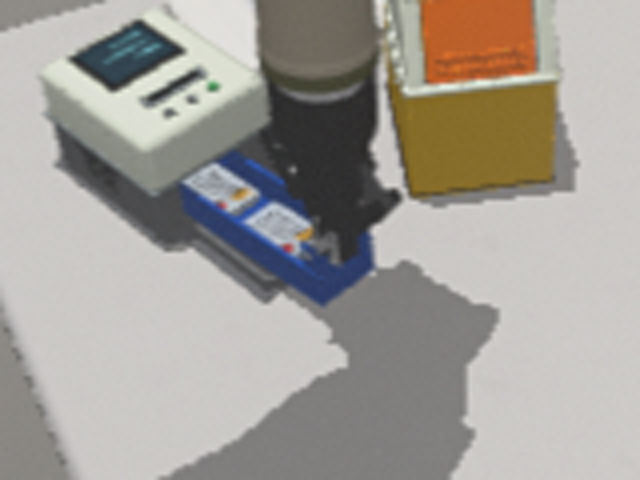

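The tray is sliding out over the lip, with both cartridges visible in it at crop pixels (220,185) and (280,225). I'll continue.

Request:
jog_arm(
  increments=[
    [[0.003,0,0],0],
    [[0.008,0,0],0],
    [[0.016,0,0],0],
    [[0.026,0,0],0],
    [[0.036,0,0],0],
    [[0.047,0,0],0],
    [[0.058,0,0],0],
    [[0.069,0,0],0],
    [[0.08,0,0],0],
    [[0.09,0,0.001],0],
  ],
)

```text
t: 8.72
ee_pos: [531.8, 32.4, 48.9]
tool_rot: [0.809, -0.587, 0.0, -0.0]
force: [-0.2, -0.4, -1.1]
finger_gap: 0.103
```

Request:
jog_arm(
  increments=[
    [[0.008,0,0.001],0],
    [[0.016,0,0.002],0],
    [[0.024,0,0.003],0],
    [[0.032,0,0.004],0],
    [[0.04,0,0.004],0],
    [[0.046,0,0.004],0],
    [[0.05,0,0.004],0],
    [[0.052,0,0.004],0],
    [[0.052,0,0.004],0],
    [[0.052,0,0.004],0],
  ],
)

```text
t: 9.55
ee_pos: [547.5, -15.6, 44.8]
tool_rot: [0.809, -0.587, 0.0, -0.0]
force: [0.6, -0.6, 0.1]
finger_gap: 0.105
```

```bash
python3 - <<'E'
from h import *
plan((rd(-97-235,-1,50),-71.9))
im,d=optics.camera('side')
c=w2px('side',(530,50,52))[0].astype(int); k=im[c[1]-60:c[1]+60,c[0]-80:c[0]+80]; cv2.imwrite('pics/g4.png',cv2.resize(k,None,fx=4,fy=4,interpolation=cv2.INTER_CUBIC))
E
```

```text
t 9.55 tcp [547.5 -15.6  44.8] yaw -71.91 gap 0.105 F [ 0.6 -0.6  0.1] M [ 0.   -0.06  0.01] q [-0.02  0.67 -0.08  2.14  0.16  0.34 -1.49]
-> [558.4 -48.7  50. ] -71.9 shift m [ 0.0349 -0.0001 -0.0052] twist -0.01 dist 35.0
```

View pics/g4.png

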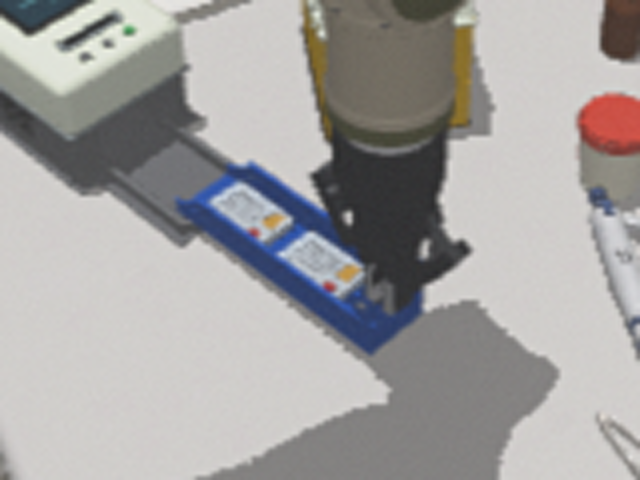

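The nose is still on the lip and the cartridges are in place. I'll draw another 60 mm.

Request:
jog_arm(
  increments=[
    [[0.003,0,0],0],
    [[0.008,0,0],0],
    [[0.015,0,0],0],
    [[0.022,0,0],0],
    [[0.03,0,0],0],
    [[0.038,0,0],0],
    [[0.046,0,0],0],
    [[0.053,0,0],0],
    [[0.058,0,0],0],
    [[0.06,0,0],0],
  ],
)

```text
t: 10.43
ee_pos: [566.3, -73.9, 44.7]
tool_rot: [0.809, -0.588, 0.0, 0.0]
force: [-0.5, 0.7, 0.1]
finger_gap: 0.106
```

Request:
jog_arm(
  increments=[
    [[0,0,0],0],
    [[0,0,0.003],0],
    [[0,0,0.006],0],
    [[0,0,0.009],0],
    [[0,0,0.011],0],
    [[0,0,0.013],0],
    [[0,0,0.014],0],
    [[0,0,0.014],0],
    [[0,0,0.014],0],
  ],
)

```text
t: 11.18
ee_pos: [565.9, -72.4, 30.6]
tool_rot: [0.81, -0.587, -0.0, 0.0]
force: [-0.2, 0.3, -0.7]
finger_gap: 0.099
```

```bash
python3 - <<'E'
from h import *
plan((rd(-97-235,-1,50),-71.9))
im,d=optics.camera('side')
c=w2px('side',(550,10,52))[0].astype(int); k=im[c[1]-60:c[1]+60,c[0]-80:c[0]+80]; cv2.imwrite('pics/g5.png',cv2.resize(k,None,fx=4,fy=4,interpolation=cv2.INTER_CUBIC))
E
```

```text
t 11.18 tcp [565.9 -72.4  30.6] yaw -71.89 gap 0.099 F [-0.2  0.3 -0.7] M [0.23 0.08 0.  ] q [ 0.09  0.71 -0.1   2.09  0.18  0.35 -1.41]
-> [558.4 -48.7  50. ] -71.9 shift m [-0.0249 -0.0002 -0.0194] twist 0.01 dist 32.0
```

View pics/g5.png

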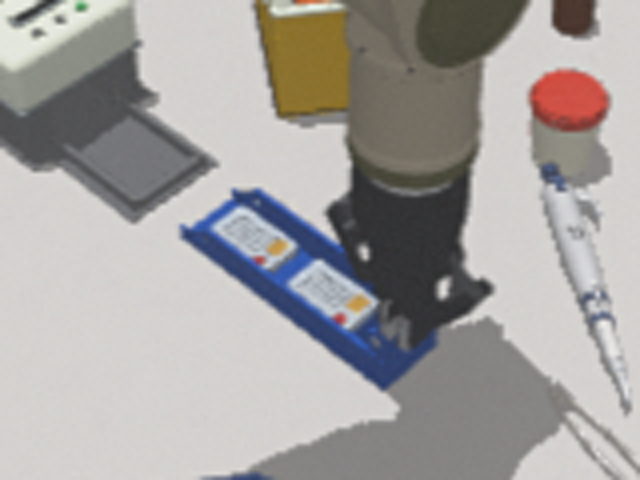

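The tray is clear of the lip and holds both cartridges. I'll lower it the last 1.5 mm and release.

Request:
jog_arm(
  increments=[
    [[0,0,0.0008],0],
    [[0,0,0.0016],0],
    [[0,0,0.0016],0],
    [[0,0,0.0016],0],
  ],
)

```text
t: 11.57
ee_pos: [566.2, -72.6, 29.3]
tool_rot: [0.809, -0.587, 0.0, -0.0]
force: [0.1, -0.3, 1.0]
finger_gap: 0.109
```

Request:
jog_arm(
  increments=[
    [[0,0,0],0],
    [[0,0,0],0],
    [[0,0,0],0],
    [[0,0,0],0],
    [[0,0,0],0],
    [[0,0,0],0],
    [[0,0,0],0],
  ],
  claw=0.4,
)

```text
t: 12.15
ee_pos: [566.1, -72.7, 29.1]
tool_rot: [0.809, -0.587, -0.0, 0.0]
force: [-0.4, -0.0, 0.0]
finger_gap: 0.602
```

Request:
jog_arm(
  increments=[
    [[0,0,-0.01],0],
    [[0,0,-0.025],0],
    [[0,0,-0.045],0],
    [[0,0,-0.065],0],
    [[0,0,-0.085],0],
    [[0,0,-0.1],0],
    [[-0.02,0,-0.1],-6],
    [[-0.04,0,-0.1],-12],
    [[-0.06,0,-0.1],-18],
    [[-0.08,0,-0.1],-24],
  ],
  claw=0,
)

```text
t: 12.98
ee_pos: [541.0, 4.0, 130.2]
tool_rot: [0.915, -0.404, 0.001, -0.0]
force: [0.8, 1.0, 0.4]
finger_gap: 0.998
```

```bash
python3 - <<'E'
from h import *
im,d=optics.camera('side'); cv2.imwrite('pics/s6.png',im); np.save('pics/s6.npy',d)
for l in ('tray_bar','tray_mid','tray_nose','cartridge_a_mid'):
    for r in optics.spot_point(l,'side')[:3]: print(l,round(r['score'],2),to_world('side',r['location']).round(1))
im,d=optics.camera('top'); cv2.imwrite('pics/t6.png',im); np.save('pics/t6.npy',d)
for l in ('tray_bar','tray_mid','tray_nose','cartridge_a_mid'):
    for r in optics.spot_point(l,'top')[:3]: print(l,round(r['score'],2),to_world('top',r['location']).round(1))
plan((rd(-262,0,100),18.1))
k=im[150:320,180:360]; cv2.imwrite('pics/t6z.png',cv2.resize(k,None,fx=3.5,fy=3.5,interpolation=cv2.INTER_CUBIC))
E
```

```text
tray_bar 0.9 [565.8 -70.5  49.8]
tray_bar 0.74 [318.  -93.   33.3]
tray_mid 0.86 [ 377.5 -119.4    7.4]
tray_mid 0.71 [532.5  17.4  15.5]
tray_nose 0.94 [504.  116.9   4.2]
tray_nose 0.85 [ 443.8 -143.9    1.6]
tray_nose 0.53 [513.4  72.6   5.9]
cartridge_a_mid 0.52 [513.7  74.8   5.9]
tray_nose 0.61 [502.2 119.    6.6]
cartridge_a_mid 0.6 [518.3  74.7   8. ]
t 13.48 tcp [541.4   2.7 129.2] yaw -48.0 gap 1.0 F [ 0.3 -0.2  0.5] M [-0.04  0.02 -0.03] q [ 0.07  0.54 -0.25  2.1   0.25  0.53 -1.21]
-> [535.7  17.6 100. ] 18.1 shift m [-0.0149 -0.0058  0.0292] twist -66.1 dist 33.0
```

View pics/t6z.png

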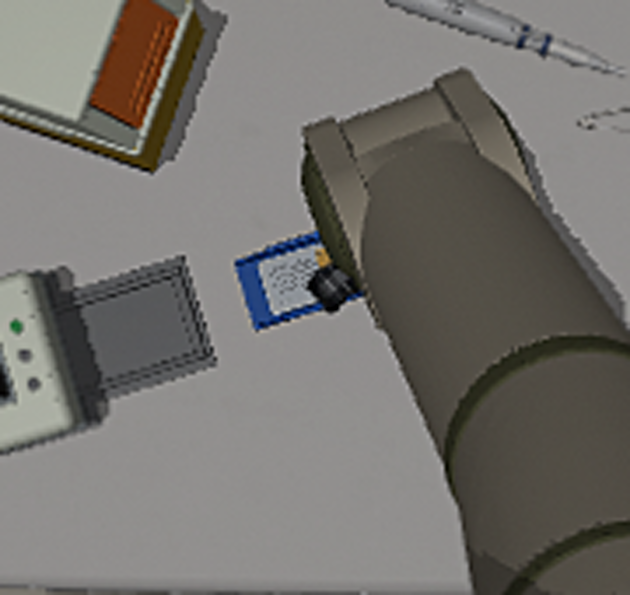

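Step 1 looks done: the released bar is at (566,-72) and the tray centre near (536,19), well clear of the reader's lip. Next I'll turn across the walls.

Request:
jog_arm(
  increments=[
    [[-0.005,-0.002,0],-7],
    [[-0.0075,-0.005,0],-14],
    [[-0.0075,-0.005,0],-21],
    [[-0.0075,-0.005,0],-28],
    [[-0.0075,-0.005,0],-35],
    [[-0.0075,-0.005,0],-42],
    [[-0.0075,-0.005,0],-49],
    [[-0.0075,-0.005,0],-56],
    [[-0.0075,-0.005,0],-63],
    [[-0.0075,-0.005,0],-66.1],
  ],
)

```text
t: 14.32
ee_pos: [540.0, 11.7, 129.0]
tool_rot: [0.987, 0.161, -0.0, 0.0]
force: [-0.1, 0.2, 0.1]
finger_gap: 0.999
```

```bash
python3 - <<'E'
from h import *
im,d=optics.camera('side'); cv2.imwrite('pics/s7.png',im[180:340,180:380]); cv2.imwrite('pics/s7.png',cv2.resize(im[180:340,180:380],None,fx=3.8,fy=3.6,interpolation=cv2.INTER_CUBIC)); W=cloud('side',d)
# tray blue mask yaw via outline
for r in optics.outline_of('tray','side')[:3]:
    m=r['mask']&(d>0); p=W[m]; p=p[(p[:,2]>24)&(p[:,2]<36)]
    if len(p)>10: q=cv2.minAreaRect(p[:,:2].astype(np.float32)); print(r['score'],len(p),q)
plan(((538.7,11,1),18.1))
E
```

```text
0.85 274 ((540.29443359375, 7.8693389892578125), (59.560760498046875, 190.6921844482422), 17.519636154174805)
0.7 40 ((360.3066101074219, -114.3535385131836), (38.19887161254883, 93.90238189697266), 69.48678588867188)
t 14.42 tcp [539.9  11.7 128.9] yaw 18.16 gap 1.0 F [-0.5  0.3 -0. ] M [-0.03 -0.04  0.02] q [ 0.28  0.58 -0.58  2.09  0.54  0.62 -0.37]
-> [538.7  11.    1. ] 18.1 shift m [-0.0013  0.0003  0.1279] twist 0.06 dist 128.0
```

View pics/s7.png

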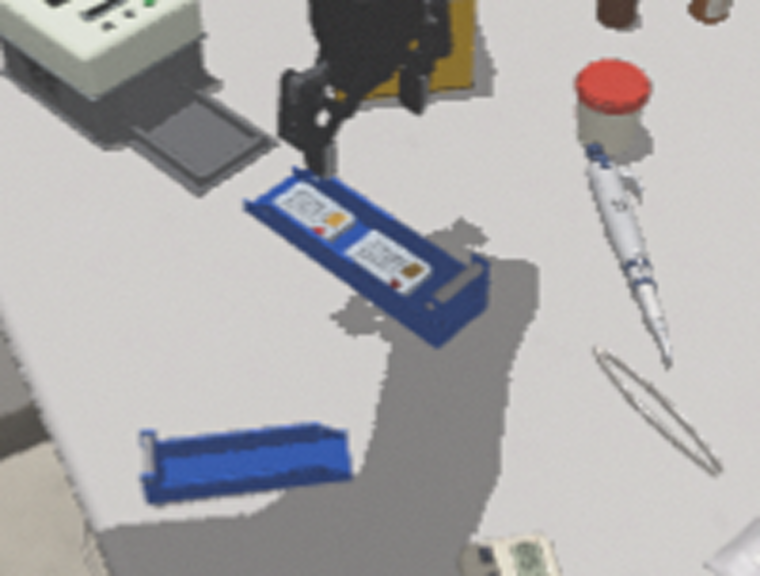

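The tray stands level at crop pixel (370,255) with both cartridges inside. The fingers are above it, straddling the walls. Descending now.

Request:
jog_arm(
  increments=[
    [[-0.0013,0,0.015],0],
    [[-0.0013,0,0.032],0],
    [[-0.0013,0,0.05],0],
    [[-0.0013,0,0.068],0],
    [[-0.0013,0,0.085],0],
    [[-0.0013,0,0.1],0],
    [[-0.0013,0,0.112],0],
    [[-0.0013,0,0.12],0],
    [[-0.0013,0,0.125],0],
    [[-0.0013,0,0.1275],0],
  ],
)

```text
t: 15.25
ee_pos: [538.6, 11.9, 1.2]
tool_rot: [0.988, 0.158, -0.0, 0.0]
force: [0.3, -0.1, 0.6]
finger_gap: 0.997
```

Request:
jog_arm(
  increments=[
    [[0,0,0],0],
    [[0,0,0],0],
    [[0,0,0],0],
    [[0,0,0],0],
    [[0,0,0],0],
    [[0,0,0],0],
    [[0,0,0],0],
  ],
  claw=1,
  force=40,
)

```text
t: 15.83
ee_pos: [539.0, 11.9, 2.4]
tool_rot: [0.987, 0.158, 0.001, 0.0]
force: [-0.9, -0.2, 6.0]
finger_gap: 0.649
```

```bash
python3 - <<'E'
from h import *
plan(((538.7,11,20),18.1))
im,d=optics.camera('side'); cv2.imwrite('pics/s8.png',cv2.resize(im[180:340,180:380],None,fx=3.8,fy=3.6,interpolation=cv2.INTER_CUBIC))
E
```

```text
t 15.83 tcp [539.   11.9   2.4] yaw 18.17 gap 0.649 F [-0.9 -0.2  6. ] M [-0.06  0.26 -0.  ] q [ 0.11  0.76 -0.34  2.16  0.77  0.34 -0.57]
-> [538.7  11.   20. ] 18.1 shift m [-0.0006  0.0007 -0.0176] twist 0.07 dist 18.0
```

View pics/s8.png

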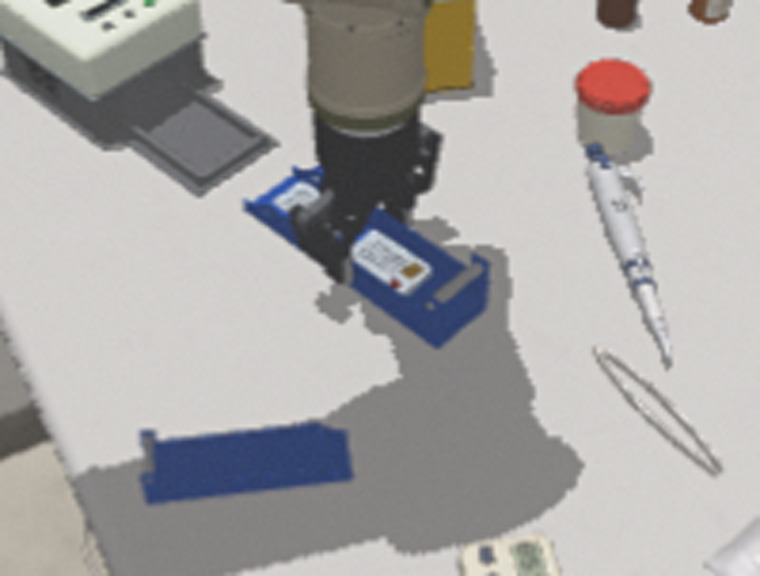

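Request:
jog_arm(
  increments=[
    [[0,0,-0.002],0],
    [[0,0,-0.005],0],
    [[0,0,-0.009],0],
    [[0,0,-0.014],0],
    [[0,0,-0.02],0],
    [[0,0,-0.026],0],
    [[0,0,-0.032],0],
    [[0,0,-0.037],0],
    [[0,0,-0.04],0],
    [[0,0,-0.04],0],
  ],
)

```text
t: 16.72
ee_pos: [539.0, 11.8, 42.4]
tool_rot: [0.987, 0.158, 0.001, 0.0]
force: [0.6, 0.5, -1.2]
finger_gap: 0.652
```

```bash
python3 - <<'E'
from h import *
plan((bn(-230,0,135),-18.2),(bn(-180,0,124),-18.2))
im,d=optics.camera('side'); cv2.imwrite('pics/s9.png',cv2.resize(im[180:340,180:380],None,fx=3.8,fy=3.6,interpolation=cv2.INTER_CUBIC)); W=cloud('side',d)
for r in optics.outline_of('tray','side')[:3]:
    m=r['mask']&(d>0); p=W[m]; print(r['score'],m.sum(),p.mean(0))
for l in ('tray_bar','tray_nose'):
    for r in optics.spot_point(l,'side')[:3]: print(l,round(r['score'],2),to_world('side',r['location']).round(1))
E
```

```text
t 16.72 tcp [539.   11.8  42.4] yaw 18.18 gap 0.652 F [ 0.6  0.5 -1.2] M [-0.01  0.04 -0.01] q [ 0.17  0.7  -0.43  2.14  0.7   0.43 -0.51]
-> [609.9  25.7 135. ] -18.2 shift m [ 0.0717  0.0089 -0.0925] twist 36.38 dist 117.0
-> [625.5  73.2 124. ] -18.2 shift m [ 0.1014 -0.0313 -0.0815] twist 36.38 dist 134.0
0.82 772 [549.72021895 -22.08042961  61.66246045]
0.76 949 [ 378.14771776 -118.53891314   10.42393903]
tray_bar 0.82 [566.1 -73.1  89.5]
tray_bar 0.76 [317.3 -95.1  34. ]
tray_bar 0.39 [539.2  14.   37.3]
tray_nose 0.82 [ 4.468e+02 -1.466e+02 -2.000e-01]
tray_nose 0.56 [503.5 121.2  44.2]
```

View pics/s9.png

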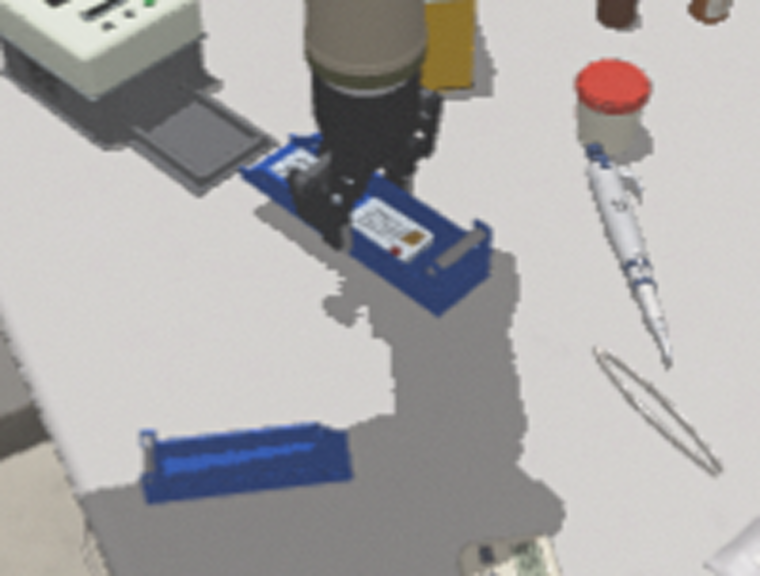

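The tray is held level: bar 89.5 mm and nose 44 mm up, matching a 40 mm lift. Next I'll carry it to the front of the bin.

Request:
jog_arm(
  increments=[
    [[0.002,0.0003,-0.003],1.1],
    [[0.007,0.0009,-0.009],3.6],
    [[0.0143,0.0018,-0.018],7.3],
    [[0.0237,0.0029,-0.028],12],
    [[0.0344,0.0043,-0.04],17.5],
    [[0.0452,0.0056,-0.052],22.9],
    [[0.0552,0.0069,-0.063],28],
    [[0.063,0.0078,-0.072],32],
    [[0.069,0.0085,-0.078],34.9],
    [[0.0717,0.0089,-0.08],36.4],
  ],
)

```text
t: 17.75
ee_pos: [610.8, 26.4, 122.7]
tool_rot: [0.987, -0.16, 0.001, -0.0]
force: [-0.1, -0.4, -1.9]
finger_gap: 0.642
```

```bash
python3 - <<'E'
from h import *
for n in ('side','top'):
    im,d=optics.camera(n); W=cloud(n,d)
    cv2.imwrite(f'pics/a_{n}.png',cv2.resize(im[120:300,200:360] if n=='side' else im[110:300,150:310],None,fx=3.6,fy=3.1,interpolation=cv2.INTER_CUBIC))
    for l in ('tray_bar','tray_nose','bin_sill','cartridge_a_mid'):
        for r in optics.spot_point(l,n)[:3]: 
            w=to_world(n,r['location']); print(n,l,round(r['score'],2),w.round(1),'bin',inframe(BN,BY,w).round(1))
plan((bn(-180,0,122.5),-18.2),(bn(-97,0,122.5),-18.2))
s=sense(); print(inframe(BN,BY,s['ee_pos']))
E
```

```text
side tray_bar 0.72 [581.9 -57.4 167.7] bin [-317.7    0.6  167.7]
side tray_bar 0.67 [454.6 267.4  -1.3] bin [-48.9 223.   -1.3]
side tray_nose 0.94 [ 442.7 -146.6    1.2] bin [-445.9  105.     1.2]
side tray_nose 0.92 [646.1 134.5 123.7] bin [-115.3   -0.4  123.7]
side bin_sill 0.77 [655.9 173.5 116.7] bin [-75.2   2.4 116.7]
side cartridge_a_mid 0.39 [628.8  88.6 129.7] bin [-164.4    1.7  129.7]
top tray_bar 0.58 [642.5 134.5 122.3] bin [-116.4    3.   122.3]
top tray_nose 0.78 [641.3 132.3 121.6] bin [-118.9    3.5  121.6]
top bin_sill 0.87 [662.  179.3 115.2] bin [-67.8  -1.6 115.2]
top cartridge_a_mid 0.54 [628.2  87.2 122.2] bin [-165.9    1.8  122.2]
top cartridge_a_mid 0.35 [ 753.  -249.4   -2. ] bin [-446.7 -221.9   -2. ]
t 18.25 tcp [609.3  25.7 121.4] yaw -18.19 gap 0.647 F [ 0.9  0.  -2.1] M [-0.03 -0.    0.03] q [ 0.13  0.63 -0.39  1.94  0.38  0.64 -0.83]
-> [625.5  73.2 122.5] -18.2 shift m [ 0.0006 -0.0502 -0.0012] twist 0.01 dist 50.0
-> [651.4 152.1 122.5] -18.2 shift m [ 0.0006 -0.1332 -0.0012] twist 0.01 dist 133.0
[-230.16951415    0.57040756  121.35269353]
```

View pics/a_side.png

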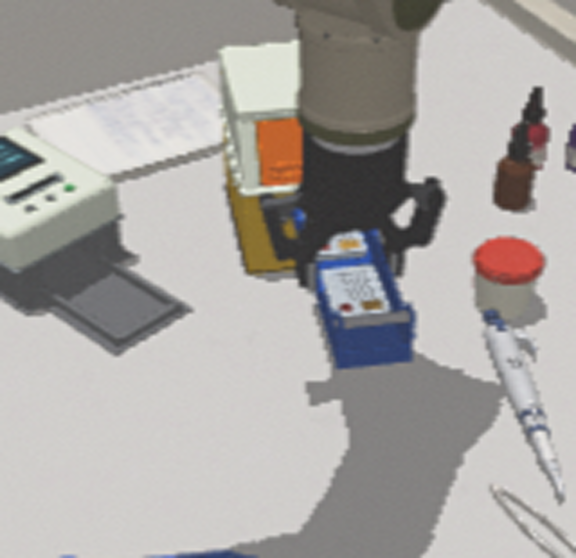

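View pics/a_top.png

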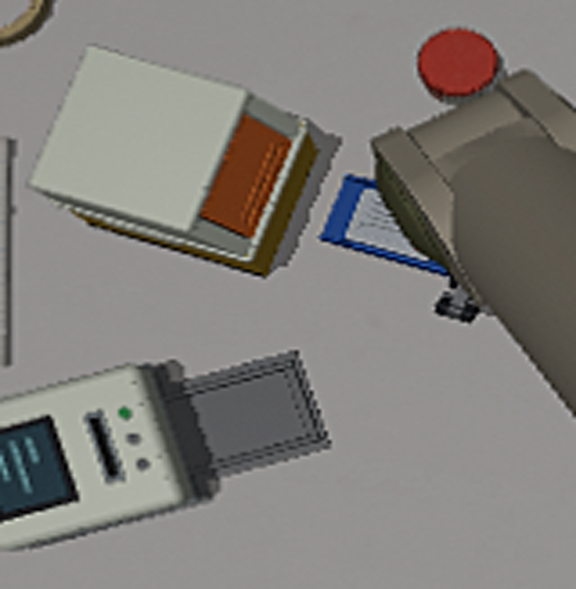

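The tray is aligned with the opening: nose at bin (-115,~1,123), sill at z 116. I'll go up 1.5 mm and push in.

Request:
jog_arm(
  increments=[
    [[0.0006,-0.003,-0.001],0],
    [[0.0006,-0.009,-0.0015],0],
    [[0.0006,-0.018,-0.0015],0],
    [[0.0006,-0.03,-0.0015],0],
    [[0.0006,-0.042,-0.0015],0],
    [[0.0006,-0.054,-0.0015],0],
    [[0.0006,-0.066,-0.0015],0],
    [[0.0006,-0.078,-0.0015],0],
    [[0.0006,-0.086,-0.0015],0],
    [[0.0006,-0.09,-0.0015],0],
  ],
)

```text
t: 19.08
ee_pos: [638.5, 113.0, 123.1]
tool_rot: [0.988, -0.158, -0.0, -0.0]
force: [-1.0, -1.9, -1.1]
finger_gap: 0.648
```

```bash
python3 - <<'E'
from h import *
plan((bn(-100,0,122.5),-18.2))
s=sense(); print(inframe(BN,BY,s['ee_pos']))
im,d=optics.camera('side')
cv2.imwrite('pics/b_side.png',cv2.resize(im[120:260,230:350],None,fx=4.5,fy=4.2,interpolation=cv2.INTER_CUBIC))
E
```

```text
t 19.08 tcp [638.5 113.  123.1] yaw -18.13 gap 0.648 F [-1.  -1.9 -1.1] M [-0.32  0.13 -0.03] q [-0.01  0.66 -0.39  1.85  0.37  0.7  -0.93]
-> [650.5 149.2 122.5] -18.2 shift m [ 0.0001 -0.0382  0.0006] twist 0.07 dist 38.0
[-1.38161328e+02  6.39523059e-03  1.23073941e+02]
```

View pics/b_side.png

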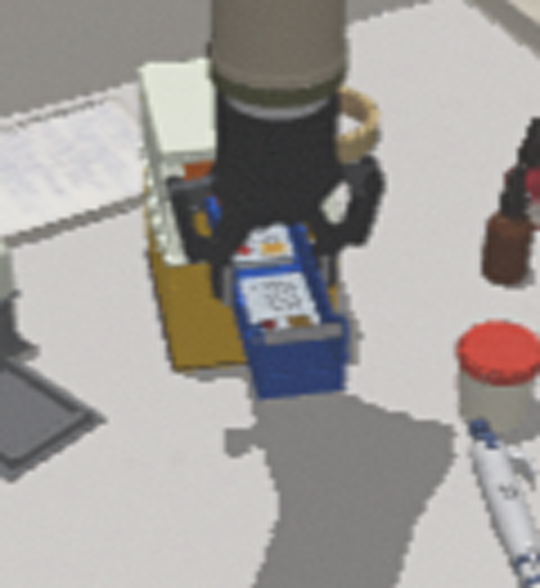

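The nose is about 50 mm past the sill and the flap is pushing back with about 2 N. The cartridges are still in the tray. I'll go deeper.

Request:
jog_arm(
  increments=[
    [[0,-0.004,0],0],
    [[0,-0.009,0],0],
    [[0,-0.014,0],0],
    [[0,-0.019,0],0],
    [[0,-0.023,0],0],
    [[0,-0.027,0],0],
    [[0,-0.03,0],0],
    [[0,-0.033,0],0],
    [[0,-0.033,0],0],
  ],
)

```text
t: 19.88
ee_pos: [648.7, 143.3, 123.1]
tool_rot: [0.987, -0.158, -0.0, -0.0]
force: [1.2, -0.4, -3.3]
finger_gap: 0.65
```

```bash
python3 - <<'E'
from h import *
plan((bn(-100,0,122.5),-18.2))
s=sense(); print(inframe(BN,BY,s['ee_pos']), R.from_euler('z',-BY,degrees=True).apply(s['force']).round(1))
for n in ('side','top'):
    im,d=optics.camera(n)
    for r in optics.spot_point('tray_bar',n)[:2]: 
        w=to_world(n,r['location']); print(n,round(r['score'],2),'bin',inframe(BN,BY,w).round(1))
E
```

```text
t 19.88 tcp [648.7 143.3 123.1] yaw -18.17 gap 0.65 F [ 1.2 -0.4 -3.3] M [-0.3   0.07  0.  ] q [-0.06  0.68 -0.38  1.82  0.36  0.72 -0.96]
-> [650.5 149.2 122.5] -18.2 shift m [-0.0002 -0.0061  0.0006] twist 0.03 dist 6.0
[-106.12818683   -0.16179903  123.07655625] [-0.  -1.2 -3.3]
side 0.64 bin [-194.2   -3.3  172.6]
side 0.64 bin [-434.4  235.6   34.2]
```

Step 2's geometry is met: nose at bin x of about +7 with the flap wide open. Next I'll cut the grip to 20 N and raise, so the flap at its stop tips the nose down.

Request:
jog_arm(
  increments=[
    [[0,0,0],0],
    [[0,0,-0.003],0],
    [[0,0,-0.006],0],
    [[0,0,-0.009],0],
    [[0,0,-0.012],0],
    [[0,0,-0.015],0],
    [[0,0,-0.018],0],
    [[0,0,-0.02],0],
    [[0,0,-0.02],0],
  ],
  force=20,
)

```text
t: 20.83
ee_pos: [648.7, 142.4, 143.7]
tool_rot: [0.987, -0.158, 0.0, 0.0]
force: [-1.1, -2.0, -4.3]
finger_gap: 0.651
```

```bash
python3 - <<'E'
from h import *
plan((bn(-100,0,122.5),-18.2))
s=sense(); print(inframe(BN,BY,s['ee_pos']), R.from_euler('z',-BY,degrees=True).apply(s['force']).round(1))
n='side'
im,d=optics.camera(n)
for r in optics.spot_point('tray_bar',n)[:2]: 
        w=to_world(n,r['location']); print(n,round(r['score'],2),'bin',inframe(BN,BY,w).round(1))
cv2.imwrite('pics/c_side.png',cv2.resize(im[120:260,230:350],None,fx=4.5,fy=4.2,interpolation=cv2.INTER_CUBIC))
E
```

```text
t 20.83 tcp [648.7 142.4 143.7] yaw -18.21 gap 0.651 F [-1.1 -2.  -4.3] M [-0.68  0.3   0.04] q [-0.05  0.65 -0.4   1.8   0.35  0.76 -0.94]
-> [650.5 149.2 122.5] -18.2 shift m [-0.0004 -0.007   0.0212] twist -0.01 dist 22.0
[-107.02240561   -0.4308509   143.71259834] [-2.2  0.4 -4.3]
side 0.97 bin [-192.6    1.2  200.8]
side 0.83 bin [-435.5  239.6   34.6]
```

View pics/c_side.png

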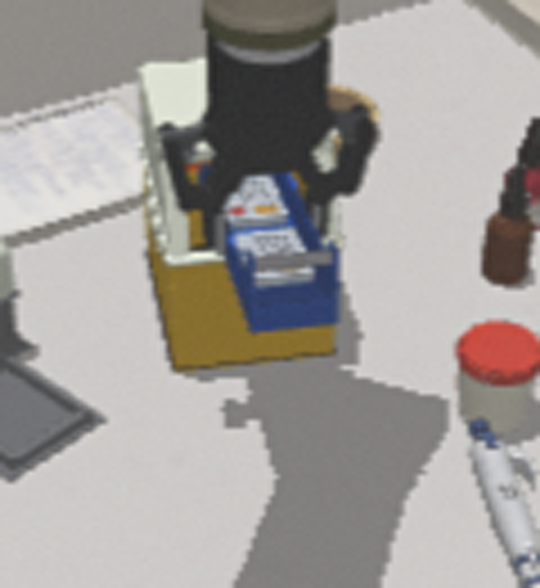

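It works: the bar is 11 mm higher than level, which is about 7° nose-down. I'll keep raising.

Request:
jog_arm(
  increments=[
    [[0,0,-0.003],0],
    [[0,0,-0.006],0],
    [[0,0,-0.009],0],
    [[0,0,-0.012],0],
    [[0,0,-0.015],0],
    [[0,0,-0.018],0],
    [[0,0,-0.021],0],
    [[0,0,-0.024],0],
    [[0,0,-0.024],0],
  ],
)

```text
t: 21.68
ee_pos: [648.6, 142.4, 167.8]
tool_rot: [0.987, -0.158, 0.0, 0.0]
force: [-2.5, -3.8, -4.1]
finger_gap: 0.646
```

```bash
cat > look.py <<'E'
import sys
from h import *
plan((bn(-100,0,122.5),-18.2))
s=sense(); tp=inframe(BN,BY,s['ee_pos']); print(tp.round(1), R.from_euler('z',-BY,degrees=True).apply(s['force']).round(1))
n='side'
im,d=optics.camera(n)
for r in optics.spot_point('tray_bar',n)[:2]: 
        w=inframe(BN,BY,to_world(n,r['location'])); print(n,round(r['score'],2),'bin',w.round(1),'rise over level',round(w[2]-(tp[2]-2.4+48),1))
cv2.imwrite(f'pics/{sys.argv[1]}.png',cv2.resize(im[120:260,230:350],None,fx=4.5,fy=4.2,interpolation=cv2.INTER_CUBIC))
E
python3 look.py d
```

```text
t 21.68 tcp [648.6 142.4 167.8] yaw -18.21 gap 0.646 F [-2.5 -3.8 -4.1] M [-1.1   0.58  0.01] q [-0.04  0.62 -0.41  1.79  0.33  0.8  -0.93]
-> [650.5 149.2 122.5] -18.2 shift m [-0.0004 -0.0071  0.0453] twist -0.01 dist 46.0
[-107.1   -0.4  167.8] [-4.4  1.2 -4.1]
side 0.66 bin [-432.7  239.3   33.2] rise over level -180.2
side 0.57 bin [-181.4   -2.   245.9] rise over level 32.5
```

View pics/d.png

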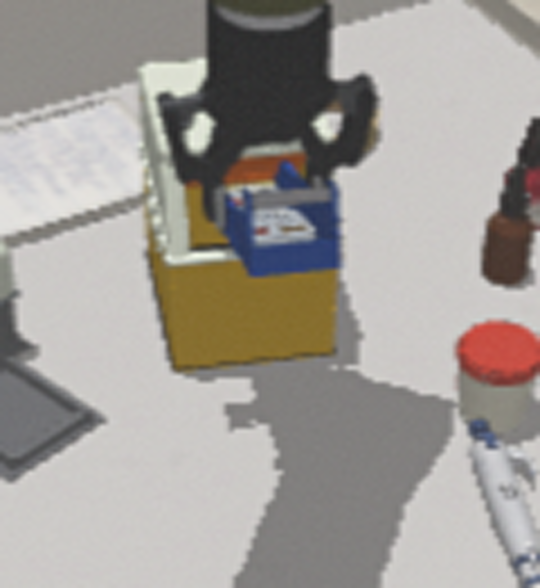

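Tilt is now about 22°. I'll raise further.

Request:
jog_arm(
  increments=[
    [[0,0,-0.003],0],
    [[0,0,-0.006],0],
    [[0,0,-0.009],0],
    [[0,0,-0.011],0],
    [[0,0,-0.011],0],
    [[0,0,-0.011],0],
    [[0,0,-0.011],0],
  ],
)

```text
t: 22.37
ee_pos: [648.8, 142.5, 178.5]
tool_rot: [0.987, -0.158, 0.0, -0.0]
force: [-2.1, -2.5, -2.8]
finger_gap: 0.644
```

```bash
python3 look.py e
```

```text
t 22.37 tcp [648.8 142.5 178.5] yaw -18.21 gap 0.644 F [-2.1 -2.5 -2.8] M [-0.94  0.44 -0.01] q [-0.03  0.61 -0.41  1.78  0.32  0.82 -0.92]
-> [650.5 149.2 122.5] -18.2 shift m [-0.0005 -0.0069  0.056 ] twist -0.01 dist 56.0
[-106.9   -0.5  178.5] [-3.   1.2 -2.8]
side 0.93 bin [-179.3   -2.3  263.9] rise over level 39.8
side 0.82 bin [-434.4  240.6   34.2] rise over level -189.9
```

View pics/e.png

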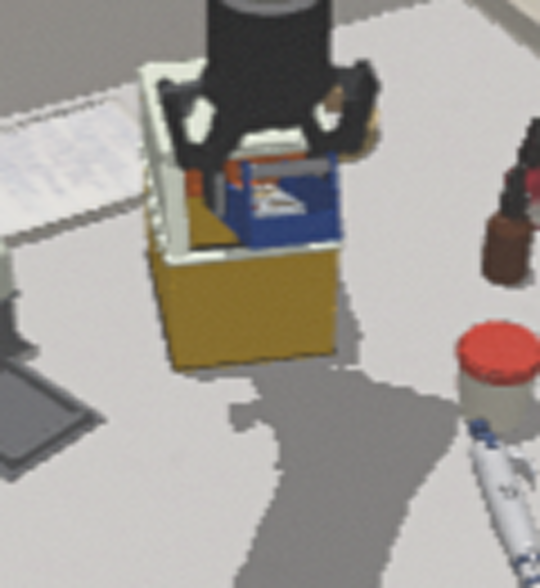

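Request:
jog_arm(
  increments=[
    [[0,0,0],0],
    [[0,0,-0.002],0],
    [[0,0,0],0],
    [[0,0,-0.003],0],
    [[0,0,-0.003],0],
    [[0,0,-0.003],0],
  ],
)

```text
t: 22.97
ee_pos: [648.3, 142.3, 181.0]
tool_rot: [0.987, -0.158, -0.0, 0.0]
force: [-2.5, -3.9, -3.8]
finger_gap: 0.648
```

```bash
python3 look.py f; python3 - <<'E'
from h import *
im,d=optics.camera('side'); cv2.imwrite('pics/f2.png',cv2.resize(im[145:190,270:320],None,fx=12,fy=12,interpolation=cv2.INTER_CUBIC))
for l in ('cartridge_a_mid',):
    for r in optics.spot_point(l,'side')[:3]: 
        w=to_world('side',r['location']); print(round(r['score'],2),inframe(BN,BY,w).round(1))
im,d=optics.camera('top'); cv2.imwrite('pics/f3.png',cv2.resize(im[110:230,150:310],None,fx=4,fy=4,interpolation=cv2.INTER_CUBIC))
E
```

```text
t 22.97 tcp [648.3 142.3 181. ] yaw -18.2 gap 0.648 F [-2.5 -3.9 -3.8] M [-1.05  0.61  0.02] q [-0.03  0.61 -0.42  1.77  0.32  0.83 -0.92]
-> [650.5 149.2 122.5] -18.2 shift m [-0.     -0.0073  0.0585] twist -0.0 dist 59.0
[-1.072e+02 -1.000e-01  1.810e+02] [-4.4  1.1 -3.8]
side 0.9 bin [-435.5  239.8   32.3] rise over level -194.3
side 0.68 bin [-175.9   -2.6  268.5] rise over level 41.9
```

View pics/f2.png

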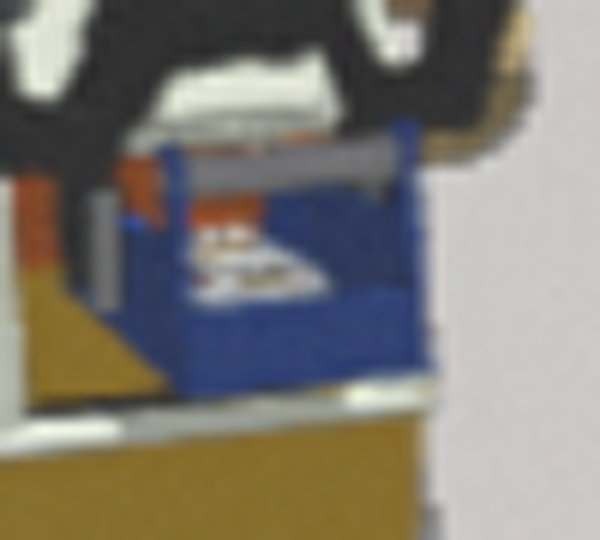

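View pics/f3.png

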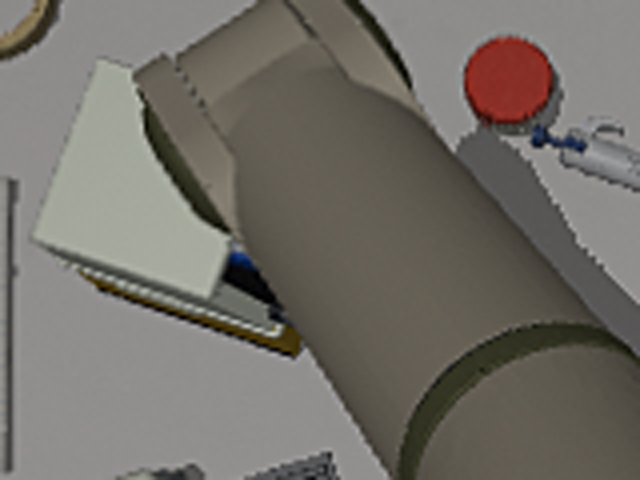

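```bash
python3 - <<'E'
from h import *
im,d=optics.camera('side'); W=cloud('side',d)
tp=inframe(BN,BY,sense()['ee_pos']); t=np.radians(29)
for v in range(156,184,2):
    row=[]
    for u in (284,287,290,293,296,299):
        b=inframe(BN,BY,W[v,u]); r=b-np.array([tp[0],0,tp[2]+19])
        # rotate back: nose-down t
        x=r[0]*np.cos(t)-r[2]*np.sin(t); z=r[0]*np.sin(t)+r[2]*np.cos(t)
        row.append((int(x-8),int(b[1]),int(z+21.4), *[int(c) for c in im[v,u]]) if d[v,u]>0 else None)
    print(v,row)
E
```

```text
156 [(56, 0, 37, 130, 130, 124), (59, -8, 35, 132, 142, 139), (55, -17, 35, 128, 137, 136), (59, -27, 33, 106, 123, 138), (64, -37, 32, 89, 103, 119), (-22, -30, 42, 72, 72, 73)]
158 [(-109, 26, 52, 107, 66, 54), (-103, 17, 51, 109, 107, 109), (-104, 9, 50, 110, 107, 110), (-107, 2, 50, 115, 113, 113), (-106, -6, 49, 117, 115, 114), (-102, -14, 47, 118, 116, 115)]
160 [(-105, 26, 47, 109, 73, 59), (-100, 17, 45, 108, 106, 107), (-107, 10, 45, 104, 105, 106), (-108, 2, 44, 104, 98, 97), (-104, -6, 43, 95, 76, 70), (-27, -28, 31, 79, 71, 70)]
162 [(-108, 26, 42, 102, 62, 53), (96, -12, 12, 41, 72, 131), (94, -22, 11, 40, 70, 128), (63, -26, 14, 99, 60, 46), (8, -26, 21, 92, 60, 48), (-38, -26, 27, 93, 58, 46)]
164 [(-102, 26, 36, 96, 59, 45), (96, -12, 5, 160, 168, 179), (86, -20, 6, 149, 158, 173), (67, -26, 8, 98, 58, 43), (13, -26, 15, 93, 59, 48), (-38, -25, 22, 93, 59, 48)]
166 [(-109, 27, 31, 104, 63, 50), (42, -3, 7, 141, 158, 165), (35, -11, 7, 192, 196, 194), (28, -19, 7, 166, 162, 155), (13, -26, 9, 96, 63, 51), (-34, -26, 15, 94, 59, 48)]
168 [(-98, 26, 24, 100, 59, 46), (-1
[... 690 characters left out ...]
1, 53), (-108, 21, 4, 115, 66, 49), (-110, 14, 3, 114, 67, 50), (-108, 5, 2, 112, 65, 47), (-106, -2, 1, 112, 69, 56), (-108, -10, 0, 121, 93, 83)]
178 [(237, -19, -63, 61, 64, 63), (67, -4, -33, 96, 91, 87), (60, -12, -33, 117, 125, 123), (62, -22, -34, 132, 142, 139), (60, -31, -35, 133, 145, 140), (58, -40, -36, 208, 224, 218)]
180 [(57, 7, -36, 148, 158, 154), (63, -3, -39, 145, 156, 152), (60, -12, -39, 140, 149, 147), (62, -21, -40, 107, 130, 134), (62, -31, -42, 80, 116, 127), (65, -41, -43, 63, 110, 129)]
182 [(68, 5, -45, 51, 109, 132), (63, -2, -45, 47, 110, 134), (68, -13, -47, 41, 107, 132), (67, -22, -48, 44, 109, 134), (72, -32, -50, 43, 110, 135), (66, -41, -50, 46, 110, 134)]
```

Mapped into the tray's frame, the depth shows a tilt of 29°. Both cartridges have already slid to the open end (white at tray x -18 to about 100), where the flap leaning on the nose (orange at x 95) holds them. The nose has to go past the flap's edge, so I'll move forward 19 mm and down 33 mm with the tilt held. The flap will then ride on the tall walls.

Request:
jog_arm(
  increments=[
    [[0,-0.002,0.003],0],
    [[0,-0.004,0.007],0],
    [[0,-0.007,0.012],0],
    [[0,-0.01,0.017],0],
    [[0,-0.013,0.022],0],
    [[0,-0.016,0.027],0],
    [[0,-0.018,0.031],0],
    [[0,-0.019,0.033],0],
    [[0,-0.019,0.033],0],
  ],
  force=30,
)

```text
t: 24.02
ee_pos: [654.5, 161.4, 147.6]
tool_rot: [0.987, -0.158, -0.0, -0.0]
force: [-0.8, -2.1, -2.7]
finger_gap: 0.646
```

```bash
cat >> look.py <<'E'
W=cloud('side',d); t=np.radians(float(sys.argv[2])) if len(sys.argv)>2 else 0
k=im[120:260,230:350]
hs=cv2.cvtColor(im,cv2.COLOR_BGR2HSV)
out=[]
for v in range(140,200):
    for u in range(275,315):
        if d[v,u]<=0: continue
        b=inframe(BN,BY,W[v,u]); r=b-np.array([tp[0],0,tp[2]+19])
        x=r[0]*np.cos(t)-r[2]*np.sin(t)-8; z=r[0]*np.sin(t)+r[2]*np.cos(t)+21.4
        if abs(b[1])<25 and 0<z<16 and -95<x<130:
            c=im[v,u].astype(int); kind='W' if hs[v,u,1]<70 else ('B' if c[0]>c[2]+20 else ('O' if c[2]>c[0]+30 else '?'))
            out.append((kind,int(x),int(z)))
for kk in 'WBO?':
    xs=[o[1] for o in out if o[0]==kk]
    if xs: print(kk,len(xs),'x hist',np.histogram(xs,bins=range(-100,141,20))[0])
E
python3 look.py g 28
```

```text
t 24.02 tcp [654.5 161.4 147.6] yaw -18.16 gap 0.646 F [-0.8 -2.1 -2.7] M [-0.36  0.17 -0.05] q [-0.07  0.66 -0.4   1.78  0.34  0.78 -0.96]
-> [650.5 149.2 122.5] -18.2 shift m [0.     0.0128 0.0251] twist 0.04 dist 28.0
[-87.2   0.  147.6] [-2.3  0.1 -2.7]
side 0.79 bin [-434.   239.5   32.8] rise over level -160.4
side 0.33 bin [-0.2 -3.4 -3.3] rise over level -196.4
B 2 x hist [0 0 0 0 1 0 1 0 0 0 0 0]
```

View pics/g.png

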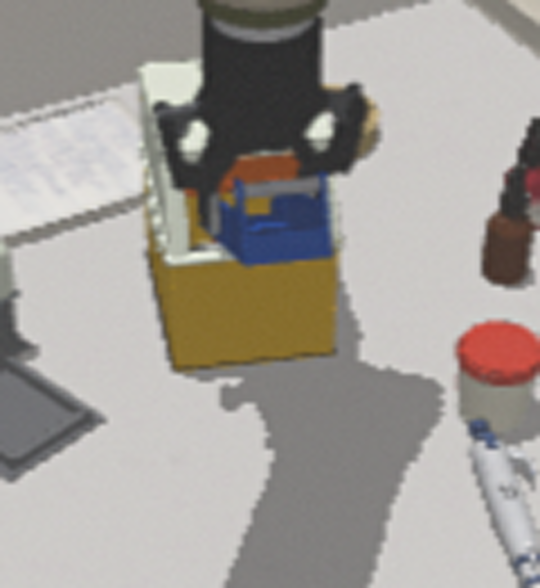

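No white is left in the tray: I see blue floor at (270,222) and the yellow bin interior past the nose. I'll zoom in to confirm.

Request:
jog_arm(
  increments=[
    [[0,0,0],0],
    [[0,0,0],0],
    [[0,0,0],0],
    [[0,0,0],0],
  ],
)

```text
t: 24.45
ee_pos: [654.5, 160.5, 148.3]
tool_rot: [0.987, -0.158, 0.0, -0.0]
force: [-0.5, -0.2, -2.0]
finger_gap: 0.648
```

```bash
python3 - <<'E'
from h import *
im,d=optics.camera('side'); cv2.imwrite('pics/g2z.png',cv2.resize(im[145:190,265:315],None,fx=12,fy=12,interpolation=cv2.INTER_CUBIC))
plan((bn(-230,0,160),-18.2))
E
```

```text
t 24.5 tcp [654.5 160.5 148.3] yaw -18.21 gap 0.653 F [-0.8 -0.7 -3.1] M [-0.27  0.25  0.02] q [-0.07  0.66 -0.4   1.78  0.34  0.78 -0.96]
-> [609.9  25.7 160. ] -18.2 shift m [-0.0002  0.142  -0.0117] twist -0.01 dist 142.0
```

View pics/g2z.png

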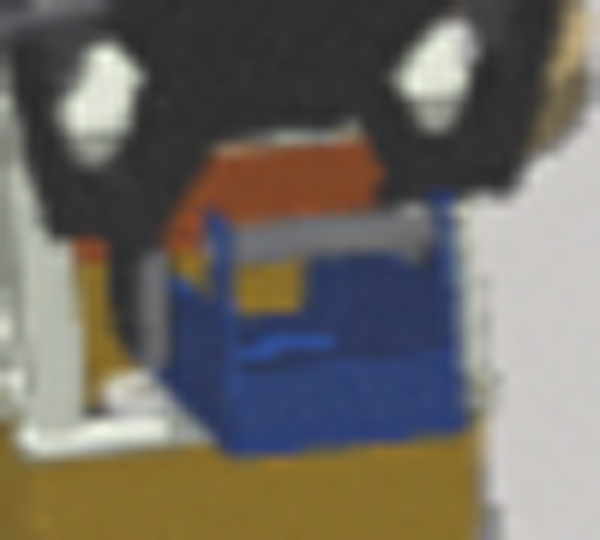

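The tray is empty, and something white inside the bin shows at (130,390). Next I'll withdraw along the tray's own slope.

Request:
jog_arm(
  increments=[
    [[0,0.005,-0.0027],0],
    [[0,0.015,-0.008],0],
    [[0,0.03,-0.016],0],
    [[0,0.045,-0.024],0],
    [[0,0.06,-0.032],0],
    [[0,0.075,-0.04],0],
    [[0,0.09,-0.048],0],
    [[0,0.105,-0.056],0],
    [[0,0.12,-0.062],0],
    [[0,0.135,-0.062],0],
  ],
)

```text
t: 25.33
ee_pos: [612.8, 30.5, 212.6]
tool_rot: [0.987, -0.159, 0.002, -0.0]
force: [-0.1, -0.0, -1.8]
finger_gap: 0.647
```

Request:
jog_arm(
  increments=[
    [[0,0.015,0],0],
    [[0,0.025,0],0],
    [[0,0.03,0],0],
    [[0,0.03,0],0],
  ],
)

```text
t: 25.67
ee_pos: [602.5, 2.2, 209.9]
tool_rot: [0.987, -0.159, -0.0, 0.0]
force: [-0.3, -0.0, -0.8]
finger_gap: 0.649
```

```bash
python3 - <<'E'
from h import *
im,d=optics.camera('side'); cv2.imwrite('pics/i.png',cv2.resize(im[110:300,200:370],None,fx=4,fy=3.1,interpolation=cv2.INTER_CUBIC))
for l in ('tray_bar','tray_nose','cartridge_a_mid'):
    for r in optics.spot_point(l,'side')[:3]: 
        w=to_world('side',r['location']); print(l,round(r['score'],2),w.round(1),'bin',inframe(BN,BY,w).round(1))
plan((bn(-250,0,100),-18.2)); print(inframe(BN,BY,sense()['ee_pos']))
E
```

```text
tray_bar 0.95 [582.  -63.2 298. ] bin [-323.1   -1.3  298. ]
tray_bar 0.6 [318.2 -95.5  35.6] bin [-436.3  239.2   35.6]
tray_bar 0.26 [600.8  -0.7 220. ] bin [-257.9    0.3  220. ]
tray_nose 0.92 [ 443.9 -144.8   -0.6] bin [-443.8  104.4   -0.6]
tray_nose 0.75 [630.8  82.2 157.4] bin [-169.7   -2.3  157.4]
t 25.87 tcp [603.2   4.9 210. ] yaw -18.14 gap 0.646 F [-0.7 -0.5 -2.2] M [ 0.01  0.02 -0.04] q [ 0.21  0.51 -0.45  1.89  0.3   0.81 -0.71]
-> [603.6   6.7 100. ] -18.2 shift m [-1.0e-04 -1.7e-03  1.1e-01] twist 0.06 dist 110.0
[-2.51812039e+02 -1.63120609e-01  2.09999645e+02]
```

View pics/i.png

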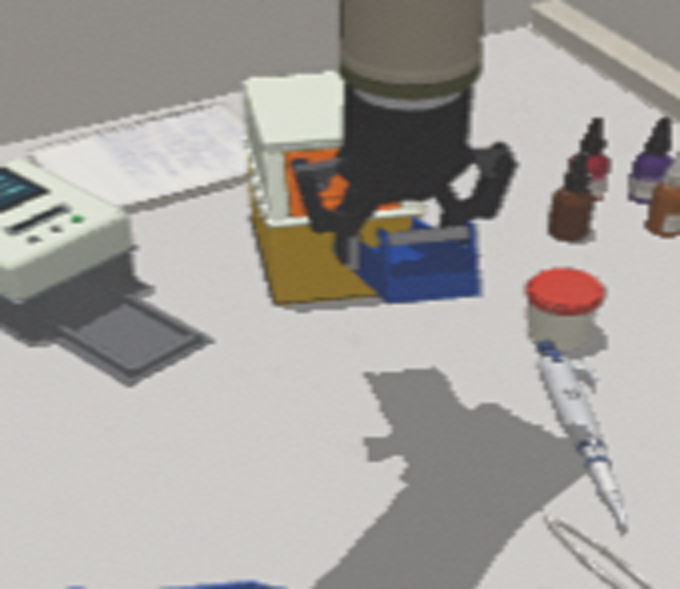

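The flap is shut and the empty tray is held about 29° nose-down, clear of the bin. I'll lower it so the nose touches the worktop, then press it level with a light grip.

Request:
jog_arm(
  increments=[
    [[0,0,0.01],0],
    [[0,0,0.028],0],
    [[0,0,0.048],0],
    [[0,0,0.07],0],
    [[0,0,0.092],0],
    [[0,0,0.112],0],
    [[0,0,0.128],0],
    [[0,0,0.14],0],
    [[0,0,0.148],0],
    [[0,0,0.15],0],
  ],
  force=20,
)

```text
t: 26.7
ee_pos: [602.4, 4.3, 58.5]
tool_rot: [0.987, -0.158, -0.001, 0.0]
force: [1.2, 0.6, -0.2]
finger_gap: 0.648
```

Request:
jog_arm(
  increments=[
    [[0,0,0.004],0],
    [[0,0,0.008],0],
    [[0,0,0.012],0],
    [[0,0,0.016],0],
    [[0,0,0.02],0],
    [[0,0,0.024],0],
    [[0,0,0.026],0],
    [[0,0,0.026],0],
  ],
)

```text
t: 27.37
ee_pos: [603.6, 3.6, 34.6]
tool_rot: [0.987, -0.159, 0.001, -0.0]
force: [-0.2, -1.6, 3.4]
finger_gap: 0.649
```

```bash
python3 - <<'E'
from h import *
im,d=optics.camera('side'); cv2.imwrite('pics/j.png',cv2.resize(im[110:300,200:370],None,fx=4,fy=3.1,interpolation=cv2.INTER_CUBIC))
for l in ('tray_bar','tray_nose'):
    for r in optics.spot_point(l,'side')[:2]: 
        w=to_world('side',r['location']); print(l,round(r['score'],2),w.round(1),'bin',inframe(BN,BY,w).round(1))
plan((bn(-250,0,3),-18.2)); print(inframe(BN,BY,sense()['ee_pos']))
E
```

```text
tray_bar 0.96 [576.8 -73.1 106.3] bin [-334.2    0.6  106.3]
tray_bar 0.78 [313.9 -95.6  34.1] bin [-437.7  243.3   34.1]
tray_nose 0.74 [632.8  99.1   4. ] bin [-153.1    1.1    4. ]
tray_nose 0.6 [ 443.  -146.7    1.7] bin [-445.9  104.7    1.7]
t 27.52 tcp [603.6   3.8  34.6] yaw -18.23 gap 0.648 F [-0.1 -1.7  2.9] M [ 0.   -0.2  -0.13] q [ 0.1   0.74 -0.3   2.    0.46  0.46 -0.86]
-> [603.6   6.7   3. ] -18.2 shift m [-0.0009 -0.0027  0.0316] twist -0.03 dist 32.0
[-252.73495739   -0.84284672   34.60738785]
```

View pics/j.png

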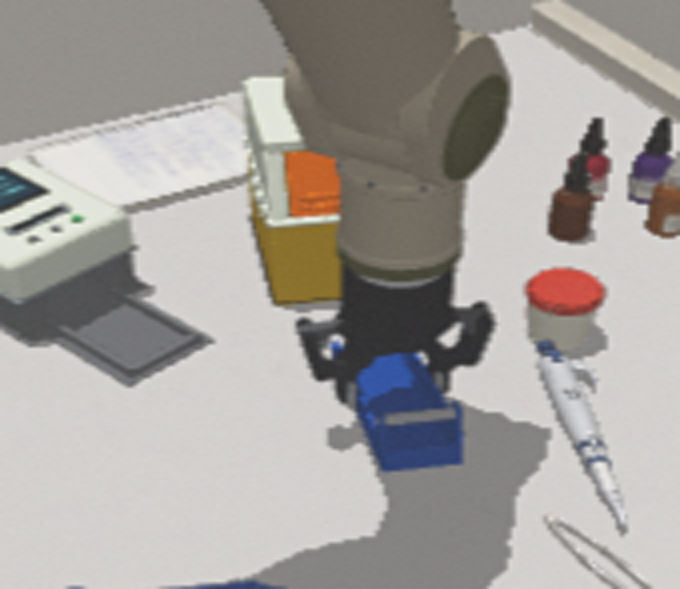

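The tray is rotating back (about 17° left), it's empty, and the flap is shut. I'll continue down.

Request:
jog_arm(
  increments=[
    [[0,0,0.004],0],
    [[0,0,0.008],0],
    [[0,0,0.012],0],
    [[0,0,0.016],0],
    [[0,0,0.02],0],
    [[0,0,0.024],0],
    [[0,0,0.027],0],
    [[0,0,0.03],0],
    [[0,0,0.031],0],
    [[0,0,0.031],0],
  ],
)

```text
t: 28.35
ee_pos: [602.8, 3.9, 3.6]
tool_rot: [0.987, -0.158, 0.0, 0.0]
force: [-3.6, -1.7, 10.2]
finger_gap: 0.65
```

```bash
python3 - <<'E'
from h import *
im,d=optics.camera('side'); cv2.imwrite('pics/k.png',cv2.resize(im[110:300,200:370],None,fx=4,fy=3.1,interpolation=cv2.INTER_CUBIC))
for l in ('tray_bar','tray_nose'):
    for r in optics.spot_point(l,'side')[:2]: 
        w=to_world('side',r['location']); print(l,round(r['score'],2),w.round(1),'bin',inframe(BN,BY,w).round(1))
plan((bn(-250,0,3),-18.2)); print(inframe(BN,BY,sense()['ee_pos']))
E
```

```text
tray_bar 0.88 [574.  -83.2  47.4] bin [-344.7    0.    47.4]
tray_bar 0.76 [320.7 -95.   31.9] bin [-435.   237.    31.9]
tray_nose 0.91 [ 6.377e+02  1.123e+02 -5.000e-01] bin [-139.1    0.6   -0.5]
tray_nose 0.56 [ 444.8 -147.3    0.5] bin [-445.9  102.8    0.5]
t 28.5 tcp [602.8   3.9   3.6] yaw -18.19 gap 0.65 F [-3.1 -0.9 10. ] M [-0.12  0.36 -0.02] q [ 0.07  0.78 -0.26  2.01  0.49  0.4  -0.89]
-> [603.6   6.7   3. ] -18.2 shift m [-0.0001 -0.0029  0.0006] twist 0.01 dist 3.0
[-2.52946245e+02 -1.22095115e-01  3.59589941e+00]
```

Level: bar at z 47.4 and nose on the worktop. I'll open the gripper and rise straight up.

Request:
jog_arm(
  increments=[
    [[0,0,0],0],
    [[0,0,0],0],
    [[0,0,0],0],
    [[0,0,0],0],
    [[0,0,0],0],
    [[0,0,0],0],
    [[0,0,0],0],
  ],
  claw=0,
)

```text
t: 29.08
ee_pos: [602.9, 3.8, 3.1]
tool_rot: [0.987, -0.158, -0.0, 0.0]
force: [-0.1, 0.6, -0.6]
finger_gap: 0.997
```

Request:
jog_arm(
  increments=[
    [[0,0,-0.01],0],
    [[0,0,-0.03],0],
    [[0,0,-0.06],0],
    [[0,0,-0.09],0],
    [[0,0,-0.12],0],
    [[0,0,-0.15],0],
    [[0,0,-0.18],0],
    [[0,0,-0.2],0],
    [[0,0,-0.22],0],
    [[0,0,-0.23],0],
  ],
)

```text
t: 29.92
ee_pos: [603.5, 3.9, 236.5]
tool_rot: [0.987, -0.158, 0.002, -0.0]
force: [-0.7, -0.0, 0.1]
finger_gap: 1.001
```

Request:
jog_arm(
  increments=[
    [[0,0.03,0],0],
    [[0,0.07,0],0],
    [[0,0.11,0],0],
    [[0,0.15,0],0],
    [[0,0.19,0],0],
    [[0,0.23,0],0],
    [[0,0.26,0],0],
    [[0,0.28,0],0],
    [[0,0.29,0],0],
    [[0,0.29,0],0],
  ],
)

```text
t: 30.75
ee_pos: [511.1, -273.9, 232.9]
tool_rot: [0.987, -0.16, -0.0, 0.0]
force: [0.4, 0.1, -0.6]
finger_gap: 0.996
```

```bash
python3 - <<'E'
from h import *
for n in ('side','top'):
    im,d=optics.camera(n); cv2.imwrite(f'pics/l_{n}.png',im); W=cloud(n,d)
    for l in ('tray_bar','tray_mid','tray_nose','cartridge_a_mid','timer','cup','strips','forceps'):
        for r in optics.spot_point(l,n)[:2]: 
            w=to_world(n,r['location']); print(n,l,round(r['score'],2),w.round(1))
    if n=='side': 
        for r in optics.outline_of('tray',n)[:2]:
            p=W[r['mask']&(d>0)]; p=p[(p[:,2]>24)]; print('rim',len(p),np.percentile(p[:,2],[5,50,95]).round(1))
        cv2.imwrite('pics/lz.png',cv2.resize(im[120:300,220:360],None,fx=4.4,fy=3.3,interpolation=cv2.INTER_CUBIC))
plan()
E
```

```text
side tray_bar 0.85 [571.6 -82.5  48.9]
side tray_bar 0.76 [319.6 -92.2  36. ]
side tray_mid 0.93 [604.    4.3  17.6]
side tray_mid 0.8 [ 381.3 -122.6    9.3]
side tray_nose 0.63 [ 444.  -143.7   -1.3]
side tray_nose 0.57 [6.377e+02 1.095e+02 1.000e-01]
side timer 0.8 [ 486.8 -284.     3.9]
side timer 0.19 [457.2 264.9  -1.4]
side cup 0.75 [ 489.5 -283.7    1.4]
side strips 0.58 [ 755.2 -250.9    4.1]
side forceps 0.76 [ 649.6 -212.6   -0.8]
rim 63 [24.2 34.8 37.6]
rim 100 [26.1 33.1 35.6]
top tray_bar 0.67 [601.6   9.9  -3.5]
top tray_bar 0.56 [576.9 -81.9  47.8]
top tray_mid 0.96 [ 374.6 -117.9   10.2]
top tray_mid 0.79 [602.9  10.3  18.7]
top tray_nose 0.91 [ 443.2 -144.6    2. ]
top tray_nose 0.84 [636.  108.2   1.9]
top cartridge_a_mid 0.59 [602.5   8.3  16.2]
top timer 0.64 [ 485.7 -279.6    3.3]
top strips 0.7 [ 753.3 -248.    -0.9]
top forceps 0.48 [ 648.1 -212.4   -0.9]
t 31.7 tcp [ 512.3 -271.7  233.1] yaw -18.21 gap 0.998 F [ 0.2 -0.7  0.2] M [ 0.03  0.   -0.01] q [ 0.71  0.46 -0.45  1.92  0.27  0.83 -0.2 ]
```

View pics/lz.png

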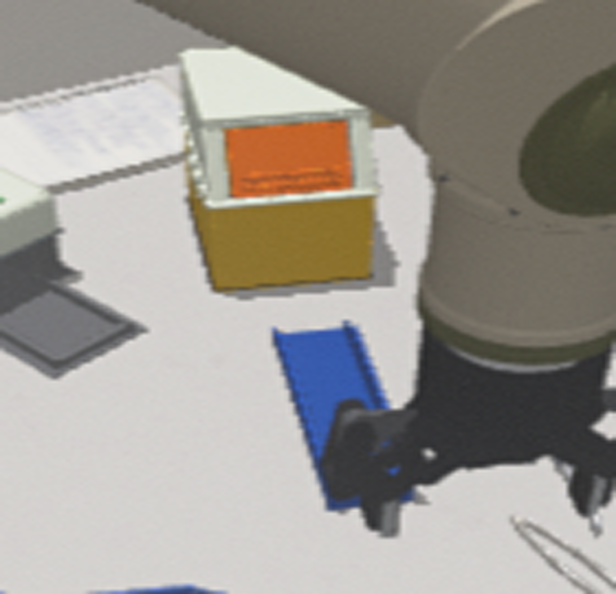

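View pics/l_top.png

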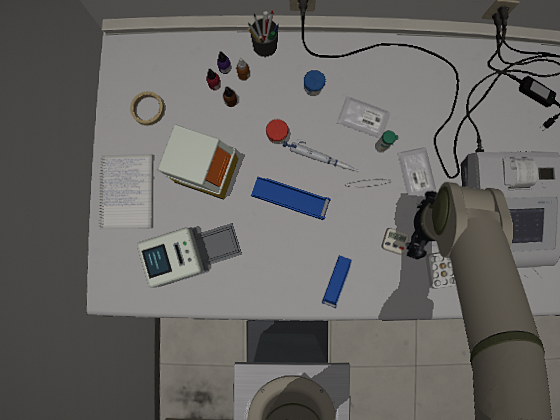

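The top view shows the tray standing empty at (290,197), no cartridge on the worktop, the flap shut at (222,168), and the bystanders in place. I'll hand in.

```bash
python3 - <<'E'
from h import *
print(np.abs(sense()['dq']).max().round(4)); print(ticket.hand_in())
E
```

```text
0.0012
the job is handed in; nothing more can be done
None
```

The job is handed in at about 32 s of the 59 s. As far as my checks show, both cartridges are in the bin and the empty tray stands level on the worktop.

**What I did**
- I lifted the tray's handle end 17 mm by the bar, drew the tray out 262 mm over the lip, set it down level and let go.
- I took it again across the side walls, about 8 mm behind its centre, carried it level to the bin and pushed the flap open with its open end.
- This interface can't tilt the tool. I tipped the tray by raising the grip so the flap and opening edge levered the nose down to about 29°.
- At first the flap, leaning on the nose, held both cartridges back. Moving 19 mm forward and 33 mm down let them slide into the bin.
- I withdrew the tray, pressed it level on the worktop, released it and moved the arm away.

**Last checks**
- **Tray:** it is empty and level. Its bar is 48–49 mm up, its nose 0–2 mm and its centre 17.6–18.7 mm. The standing height should be 16 mm, and the detectors are good to about 4 mm.
- **Flap:** it looks shut in both camera views; I judged this by eye and did not measure the angle.
- **Cartridges:** none is visible on the worktop or in the tray. I could not see both inside the bin, only one whitish patch through the opening while tipping.
- **Bystanders:** timer, strips and forceps were re-detected within about 5 mm of their starting places. The cup looks unmoved in the top view, but its detection there failed and the side-view "cup" hit landed on the timer.
- **False hit:** a low-score "cartridge" detection inside the tray disagreed with the pictures, which show it empty.

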